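Lay out a stripped fire nozzle for reassembly

ROBOT

A 6-joint arm with a two-finger parallel gripper is mounted at the origin on the work surface. World frame = base frame: x ahead of the robot, y to its left, z up, the work surface at z = 0. Lengths are in mm, angles in rad, forces in N, time in s.
With the tool pointing down it reaches from about 400 to 825 mm from the base axis. Payload 7 kg.
Tool frame: the origin (TCP) lies at the very end of the fingers, on their centre line; the grasp point (between the pads) lies 19 mm behind it; y points along the fingers, z is the direction in which the jaws open and shut, and the axes are right-handed (so a half turn about y gives the same grasp; the last joint's range is limited). The gripper opens to 88 mm and grips with 3 to 60 N. Pads are 19 mm wide; open, the fingers measure 130 mm over their backs; the gripper's body (78 mm by 193 mm) begins 47 mm behind the grasp point.
Start: joints at [-0.836, 0.359, 0.012, 0, -1.224, -0.288], TCP at [291.627, -608.727, 226.561] pointing down, gripper open.
Joint ranges: [-3.07, 3.07], [-1.43, 2.12], [-1.02, 1.25], [-3.03, 1.67], [-3.05, -0], [-3.03, 3.03]. Speed limits (rad/s): [2.39, 2.39, 3.01, 3.14, 3.14, 3.14].

INTERFACE

Orientations are given as [roll, pitch, yaw] about the fixed x, y, z axes, in that order (R = Rz(yaw) Ry(pitch) Rx(roll)).
In Python, from workcell import env, capture gives the robot as it stands.
- The arm moves only by the tool servo_tool, never from a script. Its argument "motion" is a list of rows, each an object of numbers: "x", "y", "z": the shift along the tool's x, y, z in m; "rx", "ry", "rz": the turn, a rotation vector about the tool's x, y, z in degrees; "hand": the closure, from 0 (fully open) to 1 (shut). A call has 1 to 10 rows; each row is the pose to reach, as a shift and turn from the pose measured when the call began, along the tool's axes at that moment; what a row does not reach only later rows make up. A row lasts 1/12 s, in which the tool goes at most 41.7 mm and 7.16 degrees, less where a joint would pass 70% of its speed; a pose out of reach is approached as far as the arm can. A call with a gripper value outside its range is refused whole. The fingers move at their own pace and stop on an object; "newtons" is the grip in N (left out, the last holds). Time passes only in rows, so rows that repeat a pose let the fingers close. It gives the time, the measured TCP pose, the force and the opening at its end, in the units of the state.
- env.state(): the state, without advancing time (a new reading comes with each control period).
- capture(name): name is "scene" or "top" or "wrist"; returns a dict with "image" (384x512x3 uint8, red, green, blue), "depth" (384x512 float32, mm along the optical axis (not along the pixel's ray), 0 where there is no reading), "camera_matrix" (3x3 intrinsics, pixels), "dist" ([k1, k2, p1, p2, k3] as OpenCV has them; the pictures are not rectified), "rvec" (rotation vector, rad) and "tvec" (3), from world to camera coordinates, as OpenCV has them. Camera axes: x right, y down, z forward; pixel columns grow to the right and rows downward; lengths in mm; the calibration is good to about 2 mm. A picture is of the moment at which its call begins.
- env.job_done(): hands the job in, once; it reports no verdict.
The state is a dict: "time_s": time; "joint_pos": joint angles; "joint_velocities": joint speeds; "effort": joint torques, N m; "eef_pos": TCP position; "tool_rot": TCP orientation; "ft_force": force on the tool from outside, world axes, zero at the start; "ft_torque": the same for the moment, N m; "gripper_width": finger opening in mm.
Only numpy, scipy, OpenCV 4.12 (cv2) and the standard library are available. Lean on these libraries where they do the work, as an engineer would, in place of code of your own. Each camera call takes 0.05 s, during which the arm holds its last target. There are 200 camera calls.

TASK

Lay the cleaned nozzle parts out around the shut-off valve in the order they screw together: standing in one straight line with the valve's axis, the hose coupling off the plain inlet end, the large tip off the brass outlet end and the small tip beyond the large one, leaving a thumb's width (about 25 mm) clear between neighbours. Lay the rubber gasket flat and centred on top of the coupling, and stand the grease tin squarely in front of the middle of the valve, on the robot's side, a thumb's width (25 mm) clear of the cradle plate. Everything stands upright, and the reducer, spanner, screwdriver and wire brush stay where they are.

Things in the scene. Friction and masses are not known exactly. Their poses are not given: they have to be found in the camera images.
- valve: Fixed ball valve strapped in a steel cradle. Origin: bench, under the cradle's middle. Its axis is this body's y, 48 mm up: +y outlet (brass thread, dia 42 mm, end face y=+55 mm), -y inlet (plain alu neck, dia 51 mm, end y=-60 mm). Housing dia 63 mm. Black U handle up: |x|<46, y -25 to +4, top z 111 mm. Base plate x, y -45 to +45, 8 mm thick. -x = front, robot's side (yaw varies +-0.25 rad).
- coupling: Hose coupling swivel: aluminium tube standing on end, outer dia 58 mm, through bore 38 mm, 34 mm tall, 0.3 kg. Two lugs at its own +x and -x, 72 mm across, 14 mm wide, from 4 to 17 mm above its underside; above them the tube is plain all round. Origin: centre of the underside, z up.
- gasket: Black rubber hose gasket: flat ring, outer dia 50 mm, inner dia 38 mm, 6 mm thick, about 15 g. Origin: centre of the underside, z up.
- large_tip: Large smooth-bore nozzle tip: aluminium, standing upright on its wide base, tapering upwards to the outlet. 66 mm tall; straight round base collar dia 54 mm from 0 to 30 mm above the underside, then a taper from dia 42 mm to dia 32 mm and an outlet lip dia 38 mm. About 0.26 kg. Origin: centre of the underside, z up.
- small_tip: Small smooth-bore nozzle tip: same form as the large one, aluminium, upright on its wide base. 52 mm tall; straight round base collar dia 42 mm from 0 to 26 mm above the underside, then a taper from dia 32 mm to 21 mm and an outlet lip dia 27 mm. About 0.15 kg. Origin: centre of the underside, z up.
- grease_tin: Low round closed steel grease tin with a flat lid, dia 56 mm, 30 mm tall, about 0.14 kg. Origin: centre of the underside, z up.
- reducer: Bystander, to be left alone: brass reducer with a hexagonal collar (58 mm across corners, 50 mm across flats) between two threads, standing, 44 mm tall. Origin: centre of the underside.
- spanner: Bystander, to be left alone: flat steel hose spanner with a curved hook end, about 225 mm long, 22 mm wide, 8 mm thick, lying along its own x (hook at +x). Origin: on the bench under the handle, 20 mm from the handle's middle towards the hook.
- screwdriver: Bystander, to be left alone: screwdriver 150 mm long, lying along its own x, handle to -x, under 35 mm high.
- wire_brush: Bystander, to be left alone: wooden-backed wire brush lying bristles down along its own x, 225 mm long, 26 mm wide, 25 mm high, beyond the valve. Origin: on the bench under it.
Things that resemble listed ones, but are neither listed nor needed, are in the scene too. Of the things shaped like the gasket, the black one is meant. What is shaped like the large_tip but blue is not meant.

How it is judged:
By the outcome, as a careful person would: the job done as asked, in the order asked, and still so for the second after the job is handed in, with the robot touching nothing.
It also fails if it takes over 136 s, if anything falls off the work surface, if the arm or the gripper's body presses on something with over 40 N, if the wrist force passes 120 N, or if a joint passes its speed limit or range.

## Working session

There is one attempt and no reset: what is moved stays moved. The work goes in short steps, Python scripts to look and compute and a tool call to move; the robot and the scene stay as the last step left them, time stands still between calls to the robot, and variables do not carry over. Pictures are saved under pics/ and viewed, about 12 in all and at most 16, crops included, and the job is handed in when it is done.

Besides the shell and the picture viewer there is one more tool, called after ">>>" as name([rows], argument=value, ...), one row to a line, values as JSON. servo_tool: Moves the arm, as the interface text tells. Its arguments: {"type":"object","properties":{"motion":{"type":"array"},"newtons":{"type":"number"}},"required":["motion"]}

```bash
ls; mkdir -p pics; cat > h.py <<'E'
import numpy as np, cv2
from workcell import env, capture
def save(c,name,crop=None,scale=1):
    im=c["image"]
    if crop: x0,y0,x1,y1=crop; im=im[y0:y1,x0:x1]
    im=cv2.resize(im,None,fx=scale,fy=scale,interpolation=cv2.INTER_CUBIC)
    cv2.imwrite(f"pics/{name}.png",cv2.cvtColor(im,cv2.COLOR_RGB2BGR))
def ray(c,u,v):
    K=np.array(c["camera_matrix"],float);d=np.array(c["dist"],float)
    p=cv2.undistortPoints(np.array([[[u,v]]],float),K,d)[0,0]
    R=cv2.Rodrigues(np.array(c["rvec"],float))[0];t=np.array(c["tvec"],float).ravel()
    return -R.T@t, R.T@np.array([p[0],p[1],1.]), R,t
def at_z(c,u,v,z):
    o,d,_,_=ray(c,u,v); return o+d*(z-o[2])/d[2]
def proj(c,P):
    return cv2.projectPoints(np.array(P,float).reshape(-1,1,3),np.array(c["rvec"],float),np.array(c["tvec"],float),np.array(c["camera_matrix"],float),np.array(c["dist"],float))[0][:,0]
def cloud(c):
    K=np.array(c["camera_matrix"],float);d=np.array(c["dist"],float)
    h,w=c["depth"].shape;u,v=np.meshgrid(np.arange(w),np.arange(h))
    p=cv2.undistortPoints(np.stack([u,v],-1).reshape(-1,1,2).astype(float),K,d).reshape(h,w,2)
    X=np.dstack([p,np.ones((h,w))])*c["depth"][...,None]
    R=cv2.Rodrigues(np.array(c["rvec"],float))[0];t=np.array(c["tvec"],float).ravel()
    W=(X-t)@R; W[c["depth"]==0]=np.nan
    return W
E
python3 - <<'E'
from h import *
import pickle
for n in("scene","top"):
    c=capture(n); pickle.dump(c,open(n+".pkl","wb")); save(c,n,scale=1.5)
    o,d,R,t=ray(c,256,192); print(n,o,d)
print(env.state())
E
```

```text
pics
scene [1143.35257954 -647.42544591  572.55881671] [-0.57000478  0.64012474 -0.51520558]
top [ 481.34003872  -28.22498477 1099.29136546] [ 0.07959596  0.01175121 -0.99682361]
{'time_s': 0.1, 'joint_pos': array([-8.35900481e-01,  3.59289986e-01,  1.11270690e-02, -3.05566567e-04,
       -1.22408541e+00, -2.88065733e-01]), 'joint_velocities': array([ 0.00199789, -0.00307048,  0.00320173,  0.00145397, -0.00018799,
        0.00154671]), 'effort': array([-1.03068956e-03, -5.84162271e+01,  2.93751866e+01,  7.01559573e+00,
        1.01776875e-02, -6.05067135e-05]), 'eef_pos': array([ 291.43228638, -608.35066305,  225.72306319]), 'tool_rot': array([-1.56932254e+00,  1.37117745e-04,  4.46726172e-01]), 'ft_force': array([ 0.39112126,  0.50337492, -0.14677574]), 'ft_torque': array([ 0.01253114, -0.02037467,  0.01961235]), 'gripper_width': 87.55459781547985}
```

View pics/top.png

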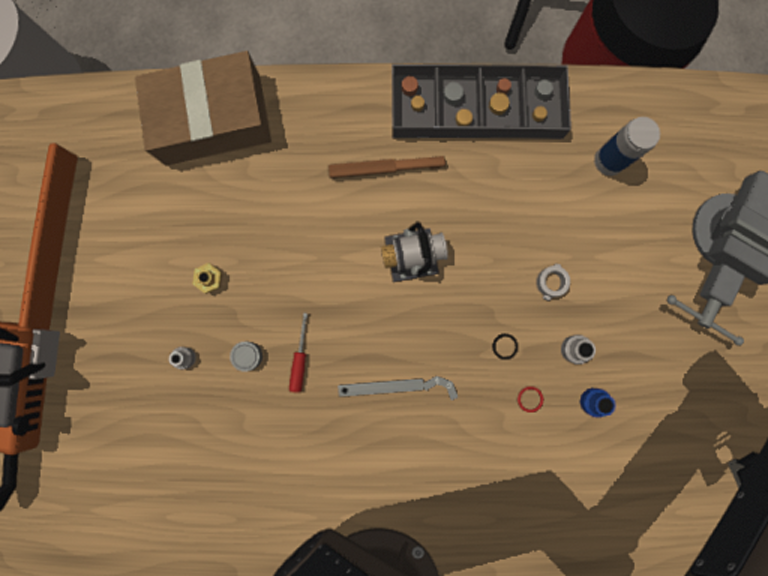

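View pics/scene.png

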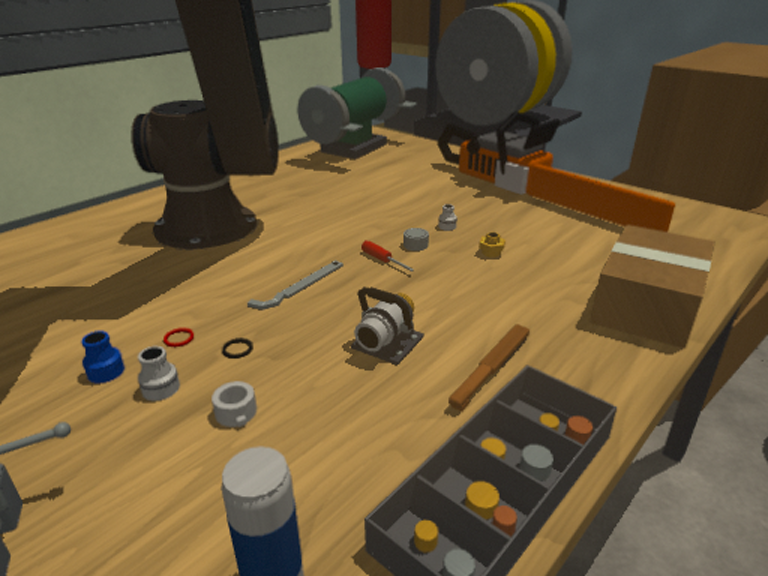

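```bash
python3 - <<'E'
from h import *
import pickle
c=pickle.load(open("top.pkl","rb"));W=cloud(c);print(c["camera_matrix"])
names=dict(coupling=(553,282,34),large=(580,350,66),gasket=(505,346,6),small=(181,357,52),tin=(246,356,30),reducer=(207,278,44),valve=(415,252,60),sd=(298,355,20),blue=(597,402,66),red=(530,399,3),spL=(340,390,8),spR=(455,397,8),spM=(400,386,8),brL=(330,170,25),brR=(445,160,25))
for n,(u,v,z) in names.items():
    u/=1.5;v/=1.5
    H=W[int(v)-28:int(v)+28,int(u)-28:int(u)+28].reshape(-1,3); 
    P=at_z(c,u,v,z)
    m=(H[:,2]>4)&(np.hypot(*(H[:,:2]-P[:2]).T)<50); Q=H[m]
    print(n,P.round(0), Q.shape[0], Q.min(0).round(0) if len(Q) else'',Q.max(0).round(0) if len(Q) else '')
print(W[330,250],W[230,330])
E
```

```text
[[385.51491547   0.         259.75248471]
 [  0.         385.51491547 189.68178436]
 [  0.           0.           1.        ]]
coupling [ 576. -331.   34.] 312 [ 536. -371.    4.] [ 615. -282.   39.]
large [ 450. -368.   66.] 331 [ 423. -410.    4.] [ 489. -326.   71.]
gasket [ 457. -244.    6.] 91 [ 411. -279.    4.] [ 499. -214.   10.]
small [440. 357.  52.] 209 [395. 320.   5.] [470. 383.  58.]
tin [442. 241.  30.] 356 [402. 217.   4.] [473. 282.  36.]
reducer [586. 313.  44.] 304 [542. 264.   4.] [618. 347.  49.]
valve [630. -72.  60.] 1010 [ 585. -122.    4.] [678. -24. 113.]
sd [443. 145.  20.] 210 [394. 101.   4.] [492. 187.  30.]
blue [ 356. -398.   66.] 367 [ 309. -435.    4.] [ 395. -361.   70.]
red [ 357. -290.    3.] 93 [ 318. -321.    4.] [ 400. -246.   10.]
spL [377.  68.   8.] 164 [335.  19.   4.] [422. 104.  12.]
spR [ 363. -147.    8.] 110 [ 314. -186.    4.] [ 406. -102.   12.]
spM [384. -44.   8.] 274 [340. -93.   4.] [433.   5.  14.]
brL [794.  87.  25.] 190 [759.  38.   4.] [834. 121.  31.]
brR [ 812. -133.   25.] 156 [ 781. -183.    4.] [857. -85.  30.]
[178.39892736   3.55335704  -1.39984228] [ 459.41694923 -224.69722729    5.27360294]
```

```bash
cat >> h.py <<'E'
from scipy.spatial.transform import Rotation as Ro
def delta(x,y,z,yaw,s=None):
    s=s or env.state(); R=Ro.from_euler("xyz",s["tool_rot"]); T=Ro.from_euler("xyz",[-np.pi/2,0,yaw])
    d=R.inv().apply(np.array([x,y,z])-s["eef_pos"])/1000; r=(R.inv()*T).as_rotvec(degrees=True)
    print("d",d.round(4),"r",r.round(2),"rows",max(np.linalg.norm(d)/.0417,np.linalg.norm(r)/7.16).round(1),"J6",s["joint_pos"][5].round(2))
E
python3 - <<'E'
from h import *
c=capture("wrist");o,d,R,t=ray(c,256,192);s=env.state()
T=Ro.from_euler("xyz",s["tool_rot"]);print("cam in tool",T.inv().apply(o-s["eef_pos"]),T.inv().apply(d),T.inv().apply(R[0]))
print(c["camera_matrix"][0])
delta(480,-310,330,0.4467); delta(480,-310,330,0)
E
```

```text
cam in tool [-7.62838410e+01 -1.57774999e+02  8.94526672e-02] [ 2.71387212e-01  9.62570134e-01 -5.59360243e-04] [-1.61573400e-03 -2.57158486e-04  9.99998662e-01]
[312.17869134   0.         256.38878305]
d [ 0.2989 -0.104   0.1878] r [-0.07  0.   -0.01] rows 8.8 J6 -0.29
d [ 0.2989 -0.104   0.1878] r [-7.000e-02  2.559e+01 -2.000e-02] rows 8.8 J6 -0.29
```

>>> servo_tool([
  {"x": 0.03,"y": -0.02,"z": 0.02,"ry": 6},
  {"x": 0.07,"y": -0.04,"z": 0.044,"ry": 12},
  {"x": 0.11,"y": -0.06,"z": 0.069,"ry": 19},
  {"x": 0.145,"y": -0.08,"z": 0.09,"ry": 25.6},
  {"x": 0.18,"y": -0.1,"z": 0.113,"ry": 25.6},
  {"x": 0.215,"y": -0.104,"z": 0.135,"ry": 25.6},
  {"x": 0.25,"y": -0.104,"z": 0.157,"ry": 25.6},
  {"x": 0.28,"y": -0.104,"z": 0.175,"ry": 25.6},
  {"x": 0.299,"y": -0.104,"z": 0.188,"ry": 25.6},
  {"x": 0.299,"y": -0.104,"z": 0.188,"ry": 25.6},
])

```text
$.motion[0]: bad value
```

```bash
python3 - <<'E'
from h import *
import pickle
c=capture("wrist");pickle.dump(c,open("w1.pkl","wb"));save(c,"w1",scale=1.5)
print(env.state()["eef_pos"],env.state()["tool_rot"])
E
```

```text
[ 291.52089246 -608.47059731  225.97886503] [-1.56974977e+00  1.06851341e-04  4.46802971e-01]
```

View pics/w1.png

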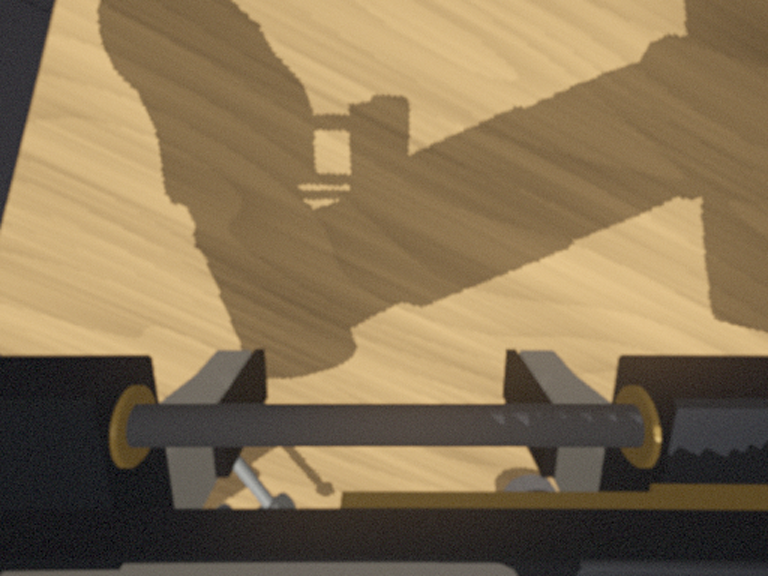

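>>> servo_tool([
  {"x": 0.03,"y": -0.02,"z": 0.02,"rx": 0,"ry": 6,"rz": 0,"hand": 0},
  {"x": 0.07,"y": -0.04,"z": 0.044,"rx": 0,"ry": 12,"rz": 0,"hand": 0},
  {"x": 0.11,"y": -0.06,"z": 0.069,"rx": 0,"ry": 19,"rz": 0,"hand": 0},
  {"x": 0.145,"y": -0.08,"z": 0.09,"rx": 0,"ry": 25.6,"rz": 0,"hand": 0},
  {"x": 0.18,"y": -0.1,"z": 0.113,"rx": 0,"ry": 25.6,"rz": 0,"hand": 0},
  {"x": 0.215,"y": -0.104,"z": 0.135,"rx": 0,"ry": 25.6,"rz": 0,"hand": 0},
  {"x": 0.25,"y": -0.104,"z": 0.157,"rx": 0,"ry": 25.6,"rz": 0,"hand": 0},
  {"x": 0.28,"y": -0.104,"z": 0.175,"rx": 0,"ry": 25.6,"rz": 0,"hand": 0},
  {"x": 0.299,"y": -0.104,"z": 0.188,"rx": 0,"ry": 25.6,"rz": 0,"hand": 0},
  {"x": 0.299,"y": -0.104,"z": 0.188,"rx": 0,"ry": 25.6,"rz": 0,"hand": 0},
])

```text
time_s: 1.03
eef_pos: [483.0, -304.9, 330.3]
tool_rot: [-1.569, -0.001, 0.005]
ft_force: [0.2, -0.4, -0.7]
gripper_width: 87.8
```

```bash
python3 - <<'E'
from h import *
import pickle
c=capture("wrist");pickle.dump(c,open("w1.pkl","wb"));save(c,"w1b",scale=1.5)
print(env.state()["eef_pos"],env.state()["tool_rot"])
E
```

```text
[ 481.79484248 -306.75999285  330.22628653] [-1.56959091e+00 -1.10038163e-05  4.83955766e-03]
```

View pics/w1b.png

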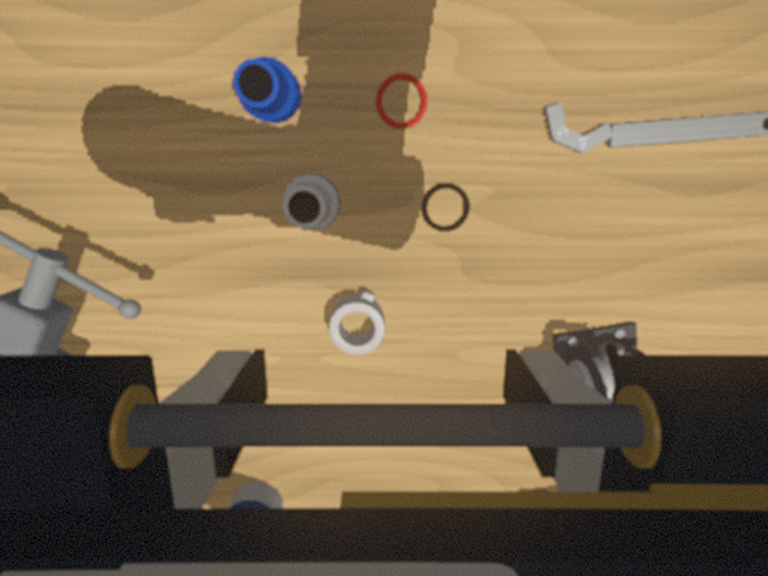

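```bash
cat >> h.py <<'E'
def circ(W,x,y,z0,z1,rad,r):
    """centre of known-radius disc from points with z in band, within rad of guess: bounding-circle fit"""
    Q=W.reshape(-1,3);Q=Q[np.isfinite(Q[:,0])]
    for _ in range(3):
        m=(Q[:,2]>z0)&(Q[:,2]<z1)&(np.hypot(Q[:,0]-x,Q[:,1]-y)<rad)
        (x,y),rr=cv2.minEnclosingCircle(Q[m][:,:2].astype(np.float32))
    M=Q[m]; print(f"  circ n={m.sum()} c=({x:.1f},{y:.1f}) r={rr:.1f} (exp {r}) mean={M.mean(0).round(1)}"); return x,y
E
python3 - <<'E'
from h import *
import pickle
c=pickle.load(open("w1.pkl","rb"));W=cloud(c)
for n,u,v,z,z0,z1,rad,r in [("gasket",445,207,6,3.5,12,32,25),("large lip",303,207,66,58,75,28,19),("large base",314,199,30,22,36,34,27),("coupling",357,327,34,29,40,36,29)]:
    P=at_z(c,u/1.5,v/1.5,z);print(n,P.round(1));circ(W,P[0],P[1],z0,z1,rad,r)
L=at_z(c,368/1.5,296/1.5,17);print("lug",L)
print("bench",W[20,20],W[40,120])
delta(665,-72,330,0)
E
```

```text
gasket [ 457.  -242.5    6. ]
  circ n=339 c=(457.5,-242.0) r=24.8 (exp 25) mean=[ 456.9 -242.1    5.5]
large lip [ 451.5 -376.7   66. ]
  circ n=638 c=(451.1,-375.9) r=18.8 (exp 19) mean=[ 450.9 -375.6   66. ]
large base [ 447.6 -371.9   30. ]
  circ n=380 c=(451.3,-375.8) r=27.2 (exp 27) mean=[ 445.3 -367.7   31.1]
coupling [ 577.1 -331.8   34. ]
  circ n=615 c=(578.8,-332.7) r=28.8 (exp 29) mean=[ 578.  -332.6   33.4]
lug [ 548.66611679 -320.87492636   17.        ]
bench [ 300.60497212 -629.97395034    0.93044714] [ 3.23196591e+02 -4.96942483e+02  3.89175738e-01]
d [0.1843 0.0005 0.2339] r [-0.07  0.28  0.  ] rows 7.1 J6 -1.34
```

>>> servo_tool([
  {"x": 0.025,"y": 0,"z": 0.032,"rx": 0,"ry": 0,"rz": 0,"hand": 0},
  {"x": 0.05,"y": 0,"z": 0.064,"rx": 0,"ry": 0,"rz": 0,"hand": 0},
  {"x": 0.075,"y": 0,"z": 0.096,"rx": 0,"ry": 0,"rz": 0,"hand": 0},
  {"x": 0.1,"y": 0,"z": 0.128,"rx": 0,"ry": 0,"rz": 0,"hand": 0},
  {"x": 0.125,"y": 0,"z": 0.16,"rx": 0,"ry": 0,"rz": 0,"hand": 0},
  {"x": 0.15,"y": 0,"z": 0.19,"rx": 0,"ry": 0,"rz": 0,"hand": 0},
  {"x": 0.175,"y": 0,"z": 0.22,"rx": 0,"ry": 0,"rz": 0,"hand": 0},
  {"x": 0.184,"y": 0,"z": 0.234,"rx": 0,"ry": 0,"rz": 0,"hand": 0},
  {"x": 0.184,"y": 0,"z": 0.234,"rx": 0,"ry": 0,"rz": 0,"hand": 0},
])

```text
time_s: 1.83
eef_pos: [666.2, -69.6, 328.6]
tool_rot: [-1.57, 0.002, 0.007]
ft_force: [0.0, -0.5, 0.0]
gripper_width: 87.7
```

```bash
python3 - <<'E'
from h import *
import pickle
c=capture("wrist");pickle.dump(c,open("w2.pkl","wb"));save(c,"w2",crop=(100,0,412,240),scale=2.5)
s=env.state();print(s["eef_pos"],s["tool_rot"],s["joint_pos"])
E
```

```text
[665.18139158 -71.08106377 329.04906569] [-1.56984931  0.00218314  0.00632682] [ 1.83558194e-01  3.08640784e-01  1.68773520e-01 -1.32969941e-03
 -1.43291116e+00 -1.74784466e+00]
```

View pics/w2.png

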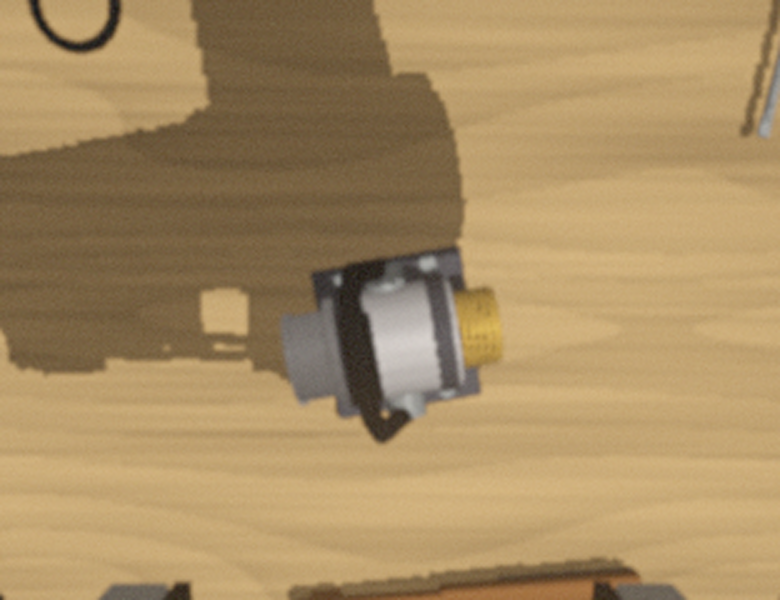

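```bash
python3 - <<'E'
from h import *
import pickle
from scipy.optimize import least_squares
c=pickle.load(open("w2.pkl","rb"));W=cloud(c)
pc=[(313,272),(458,247),(480,390),(340,417)]
C=np.array([at_z(c,100+u/2.5,v/2.5,8)[:2] for u,v in pc]);print(C.round(1), "mean",C.mean(0), [np.linalg.norm(C[i]-C[(i+1)%4]).round(1) for i in range(4)])
e=C[1]-C[0];print("yaw from front edge",np.arctan2(-e[0],e[1])); e=C[2]-C[3];print("back",np.arctan2(-e[0],e[1]))
Q=W.reshape(-1,3);Q=Q[np.isfinite(Q[:,0])];Q=Q[(np.hypot(Q[:,0]-630,Q[:,1]+72)<90)]
def f(p,ret=False):
    x0,y0,a,dz=p; ca,sa=np.cos(a),np.sin(a); X=ca*(Q[:,0]-x0)+sa*(Q[:,1]-y0); Y=-sa*(Q[:,0]-x0)+ca*(Q[:,1]-y0); r=np.hypot(X,Q[:,2]-48-dz)
    n=(Y<-44)&(Y>-58)&(Q[:,2]>48); t=(Y>42)&(Y<53)&(Q[:,2]>50)
    if ret: 
        q=(np.abs(X)<15)&(Q[:,2]>45); return n.sum(),t.sum(),Y[q].min(),Y[q].max()
    return np.where(n,r-25.5,0)+np.where(t,r-20,0)
best=None
for a in np.arange(0,.26,.02):
    r=least_squares(lambda p:np.clip(f([p[0],C.mean(0)[1],p[1],0]),-6,6),[C.mean(0)[0],a],diff_step=1e-3)
    if best is None or r.cost<best[0]: best=(r.cost,r.x)
    print(a.round(2),r.cost.round(1),r.x)
print(f([best[1][0],C.mean(0)[1],best[1][1],0],True))
E
```

```text
[[ 597.  -115.3]
 [ 582.2  -30.3]
 [ 665.9  -13.9]
 [ 683.5 -100.3]] mean [632.14520338 -64.9318955 ] [np.float64(86.3), np.float64(85.3), np.float64(88.1), np.float64(87.8)]
yaw from front edge 0.1720659130970627
back 0.20080346228805498
0.0 341091.4 [6.31549905e+02 1.24015899e-01]
0.02 390996.4 [6.32149465e+02 2.00297152e-02]
0.04 380386.1 [6.32185564e+02 4.01715694e-02]
0.06 362001.9 [6.32200909e+02 6.02035827e-02]
0.08 351516.8 [6.32152078e+02 8.03548022e-02]
0.1 346094.1 [6.32158205e+02 1.00261823e-01]
0.12 342333.2 [6.32165892e+02 1.20364901e-01]
0.14 338983.3 [6.32145213e+02 1.40010000e-01]
0.16 333320.4 [6.32169728e+02 1.61973280e-01]
0.18 326064.6 [6.32164464e+02 1.83702477e-01]
0.2 321380.1 [6.32153692e+02 2.00665881e-01]
0.22 316334.3 [6.32157958e+02 2.20292926e-01]
0.24 311151.5 [6.3216109e+02 2.4153737e-01]
(np.int64(11432), np.int64(6398), np.float64(-74.79964150543611), np.float64(70.0931685087064))
```

```bash
python3 - <<'E'
from h import *
import pickle
from scipy.optimize import least_squares
c=pickle.load(open("w2.pkl","rb"));W=cloud(c)
Q=W.reshape(-1,3);Q=Q[np.isfinite(Q[:,0])];Q=Q[(np.hypot(Q[:,0]-632,Q[:,1]+65)<90)&(Q[:,2]<115)]
def loc(p):
    ca,sa=np.cos(p[2]),np.sin(p[2]);return ca*(Q[:,0]-p[0])+sa*(Q[:,1]-p[1]), -sa*(Q[:,0]-p[0])+ca*(Q[:,1]-p[1])
p0=[632,-65,.185]
X,Y=loc(p0)
N=(Y<-46)&(Y>-57)&(Q[:,2]>54);T=(Y>44)&(Y<53)&(Q[:,2]>54)
def f(p):
    x0,a,dz,rt=p;X,Y=loc([x0,-65,a]);r=np.hypot(X,Q[:,2]-48-dz);return np.r_[r[N]-25.5,r[T]-rt]
r=least_squares(f,[632,.185,0,21],loss="soft_l1");print(N.sum(),T.sum(),r.x,np.abs(r.fun).mean())
p=[r.x[0],-65,r.x[1]];X,Y=loc(p)
q=(np.abs(X)<12)&(Q[:,2]>55)&(Q[:,2]<80);print("axial ends",np.percentile(Y[q],[0,1,99,100]),"expect -60,55")
b=(Q[:,2]>4)&(Q[:,2]<12)&(np.abs(X)<48)&(np.abs(Y)<48);print("plate X",np.percentile(X[b],[.5,99.5]),"Y",np.percentile(Y[b],[.5,99.5]))
h=(Q[:,2]>95);print("handle X",np.percentile(X[h],[0,100]),"Y",np.percentile(Y[h],[0,100]),Q[:,2].max())
E
```

```text
286 197 [ 6.32711354e+02  1.83530388e-01 -2.07752819e+00  2.20685010e+01] 0.7568271320401121
axial ends [-60.30203127 -59.39144     53.18568721  54.44733053] expect -60,55
plate X [-44.75124423  44.46764288] Y [-45.21174527  44.36549195]
handle X [-45.04057098  44.3927918 ] Y [-27.4123448  -11.31784578] 112.53944266969346
```

>>> servo_tool([
  {"x": -0.086,"y": 0.13,"z": -0.262,"rx": 0,"ry": -70,"rz": 0,"hand": 0},
  {"x": -0.086,"y": 0.13,"z": -0.262,"rx": 0,"ry": -70,"rz": 0,"hand": 0},
  {"x": -0.086,"y": 0.13,"z": -0.262,"rx": 0,"ry": -70,"rz": 0,"hand": 0},
  {"x": -0.086,"y": 0.13,"z": -0.262,"rx": 0,"ry": -70,"rz": 0,"hand": 0},
  {"x": -0.086,"y": 0.13,"z": -0.262,"rx": 0,"ry": -70,"rz": 0,"hand": 0},
  {"x": -0.086,"y": 0.13,"z": -0.262,"rx": 0,"ry": -70,"rz": 0,"hand": 0},
  {"x": -0.086,"y": 0.13,"z": -0.262,"rx": 0,"ry": -70,"rz": 0,"hand": 0},
  {"x": -0.086,"y": 0.13,"z": -0.262,"rx": 0,"ry": -70,"rz": 0,"hand": 0},
  {"x": -0.086,"y": 0.13,"z": -0.262,"rx": 0,"ry": -70,"rz": 0,"hand": 0},
  {"x": -0.086,"y": 0.13,"z": -0.262,"rx": 0,"ry": -70,"rz": 0,"hand": 0},
])

```text
time_s: 2.72
eef_pos: [578.0, -336.4, 198.3]
tool_rot: [-1.567, 0.0, 1.231]
ft_force: [0.8, -0.3, -0.4]
gripper_width: 87.5
```

```bash
python3 - <<'E'
from h import *
s=env.state();print(s["time_s"],s["eef_pos"],s["tool_rot"])
delta(578.8,-332.7,110,1.894)
E
```

```text
2.7167 [ 577.97270839 -336.43590236  198.31949586] [-1.56681881e+00  1.89925047e-04  1.23050507e+00]
d [0.0038 0.0883 0.0001] r [ -0.22 -38.02   0.07] rows 5.3 J6 -0.1
```

>>> servo_tool([
  {"x": 0.002,"y": 0.088,"z": 0,"ry": -38,"hand": 0},
  {"x": 0.002,"y": 0.088,"z": 0,"ry": -38,"hand": 0},
  {"x": 0.002,"y": 0.088,"z": 0,"ry": -38,"hand": 0},
  {"x": 0.002,"y": 0.088,"z": 0,"ry": -38,"hand": 0},
  {"x": 0.002,"y": 0.088,"z": 0,"ry": -38,"hand": 0},
  {"x": 0.002,"y": 0.088,"z": 0,"ry": -38,"hand": 0},
  {"x": 0.002,"y": 0.088,"z": 0,"ry": -38,"hand": 0},
])

```text
$.motion[0]: bad value
```

```bash
python3 - <<'E'
from h import *
s=env.state();print(s["time_s"],s["eef_pos"],s["tool_rot"])
delta(578.8,-332.7,14,1.894)
E
```

```text
2.7167 [ 577.97270839 -336.43590236  198.31949586] [-1.56681881e+00  1.89925047e-04  1.23050507e+00]
d [ 0.0038  0.1843 -0.0003] r [ -0.22 -38.02   0.07] rows 5.3 J6 -0.1
```

>>> servo_tool([
  {"x": 0.003,"y": 0.088,"z": 0,"rx": -0.2,"ry": -38,"rz": 0,"hand": 0},
  {"x": 0.003,"y": 0.088,"z": 0,"rx": -0.2,"ry": -38,"rz": 0,"hand": 0},
  {"x": 0.003,"y": 0.088,"z": 0,"rx": -0.2,"ry": -38,"rz": 0,"hand": 0},
  {"x": 0.003,"y": 0.088,"z": 0,"rx": -0.2,"ry": -38,"rz": 0,"hand": 0},
  {"x": 0.003,"y": 0.088,"z": 0,"rx": -0.2,"ry": -38,"rz": 0,"hand": 0},
  {"x": 0.003,"y": 0.088,"z": 0,"rx": -0.2,"ry": -38,"rz": 0,"hand": 0},
  {"x": 0.003,"y": 0.088,"z": 0,"rx": -0.2,"ry": -38,"rz": 0,"hand": 0},
])

```text
time_s: 3.3
eef_pos: [577.3, -334.9, 110.6]
tool_rot: [-1.571, -0.001, 1.894]
ft_force: [-0.2, -0.2, 0.2]
gripper_width: 87.6
```

```bash
python3 - <<'E'
from h import *
c=capture("wrist");save(c,"w3",scale=1.5)
W=cloud(c);circ(W,578.8,-332.7,28,40,36,29)
delta(578.8,-332.7,14,1.894)
E
```

```text
circ n=2364 c=(578.9,-333.3) r=29.0 (exp 29) mean=[ 579.2 -334.4   33.4]
d [ 0.0014  0.0966 -0.0018] r [ 0.   -0.16  0.06] rows 2.3 J6 0.56
```

View pics/w3.png

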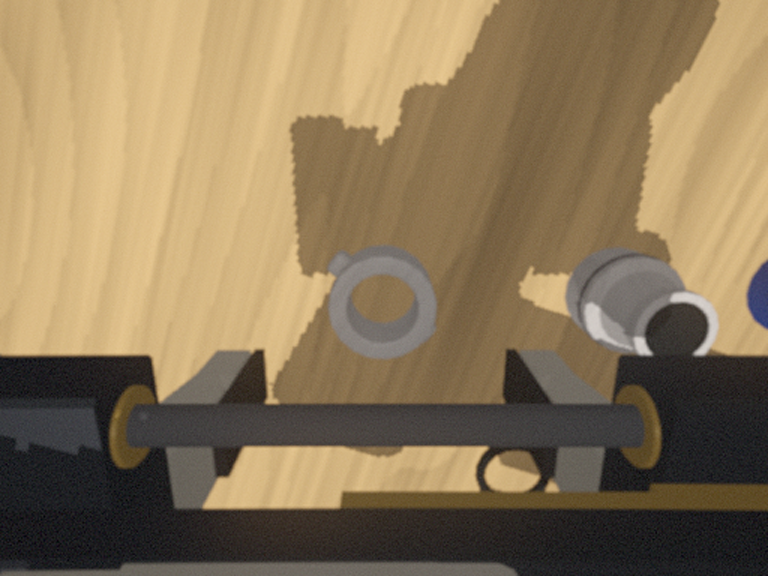

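>>> servo_tool([
  {"x": 0.001,"y": 0.04,"z": -0.002,"rx": 0,"ry": 0,"rz": 0,"hand": 0},
  {"x": 0.001,"y": 0.07,"z": -0.002,"rx": 0,"ry": 0,"rz": 0,"hand": 0},
  {"x": 0.001,"y": 0.09,"z": -0.002,"rx": 0,"ry": 0,"rz": 0,"hand": 0},
  {"x": 0.001,"y": 0.0965,"z": -0.002,"rx": 0,"ry": 0,"rz": 0,"hand": 0},
  {"x": 0.001,"y": 0.0965,"z": -0.002,"rx": 0,"ry": 0,"rz": 0,"hand": 0},
])

```text
time_s: 3.77
eef_pos: [577.4, -333.3, 12.4]
tool_rot: [-1.568, -0.003, 1.889]
ft_force: [-0.6, 0.1, 1.0]
gripper_width: 87.4
```

>>> servo_tool([
  {"x": 0,"y": 0,"z": 0,"rx": 0,"ry": 0,"rz": 0,"hand": 1},
  {"x": 0,"y": 0,"z": 0,"rx": 0,"ry": 0,"rz": 0,"hand": 1},
  {"x": 0,"y": 0,"z": 0,"rx": 0,"ry": 0,"rz": 0,"hand": 1},
  {"x": 0,"y": 0,"z": 0,"rx": 0,"ry": 0,"rz": 0,"hand": 1},
  {"x": 0,"y": 0,"z": 0,"rx": 0,"ry": 0,"rz": 0,"hand": 1},
  {"x": 0,"y": 0,"z": 0,"rx": 0,"ry": 0,"rz": 0,"hand": 1},
], newtons=25)

```text
time_s: 4.27
eef_pos: [578.0, -333.4, 13.4]
tool_rot: [-1.569, -0.002, 1.889]
ft_force: [-0.8, 0.3, 3.1]
gripper_width: 56.7
```

>>> servo_tool([
  {"x": 0,"y": -0.03,"z": 0,"rx": 0,"ry": 0,"rz": 0,"hand": 1},
  {"x": 0,"y": -0.06,"z": 0,"rx": 0,"ry": 0,"rz": 0,"hand": 1},
  {"x": 0,"y": -0.06,"z": 0,"rx": 0,"ry": 0,"rz": 0,"hand": 1},
])

```text
time_s: 4.52
eef_pos: [581.3, -334.8, 79.4]
tool_rot: [-1.575, 0.004, 1.89]
ft_force: [1.6, -1.1, -1.7]
gripper_width: 56.4
```

```bash
python3 - <<'E'
from h import *
s=env.state();print(s["time_s"],s["eef_pos"],s["tool_rot"],s["gripper_width"])
W=cloud(capture("wrist"));circ(W,s["eef_pos"][0],s["eef_pos"][1],s["eef_pos"][2]+15,s["eef_pos"][2]+26,32,29)
delta(653.4,-177.4,74,2.103)
E
```

```text
4.5167 [ 581.29420556 -334.77250477   79.37149708] [-1.57509951  0.003556    1.89029657] 56.407628799047146
  circ n=4546 c=(582.4,-338.0) r=31.9 (exp 29) mean=[ 584.  -341.6   99.4]
d [ 0.1259  0.003  -0.1185] r [  0.17 -12.23  -0.11] rows 4.1 J6 0.55
```

>>> servo_tool([
  {"x": 0.126,"y": -0.01,"z": -0.1185,"rx": 0.2,"ry": -12.2,"rz": 0,"hand": 1},
  {"x": 0.126,"y": -0.01,"z": -0.1185,"rx": 0.2,"ry": -12.2,"rz": 0,"hand": 1},
  {"x": 0.126,"y": -0.01,"z": -0.1185,"rx": 0.2,"ry": -12.2,"rz": 0,"hand": 1},
  {"x": 0.126,"y": 0.003,"z": -0.1185,"rx": 0.2,"ry": -12.2,"rz": 0,"hand": 1},
  {"x": 0.126,"y": 0.003,"z": -0.1185,"rx": 0.2,"ry": -12.2,"rz": 0,"hand": 1},
  {"x": 0.126,"y": 0.003,"z": -0.1185,"rx": 0.2,"ry": -12.2,"rz": 0,"hand": 1},
  {"x": 0.126,"y": 0.003,"z": -0.1185,"rx": 0.2,"ry": -12.2,"rz": 0,"hand": 1},
])

```text
time_s: 5.15
eef_pos: [652.5, -176.1, 72.3]
tool_rot: [-1.568, 0.0, 2.104]
ft_force: [-0.1, -0.0, -2.9]
gripper_width: 56.8
```

```bash
python3 - <<'E'
from h import *
s=env.state();print(s["time_s"],s["eef_pos"],s["tool_rot"],s["gripper_width"])
delta(653.4,-177.4,14,2.103)
E
```

```text
5.15 [ 652.48711095 -176.13492496   72.33201381] [-1.56775977e+00  7.27998774e-05  2.10403545e+00] 56.81085036141877
d [-0.0015  0.0583 -0.0003] r [-0.17  0.06 -0.  ] rows 1.4 J6 0.51
```

>>> servo_tool([
  {"x": -0.001,"y": 0.03,"z": 0,"rx": -0.2,"ry": 0,"rz": 0,"hand": 1},
  {"x": -0.001,"y": 0.05,"z": 0,"rx": -0.2,"ry": 0,"rz": 0,"hand": 1},
  {"x": -0.001,"y": 0.058,"z": 0,"rx": -0.2,"ry": 0,"rz": 0,"hand": 1},
  {"x": -0.001,"y": 0.058,"z": 0,"rx": -0.2,"ry": 0,"rz": 0,"hand": 1},
  {"x": -0.001,"y": 0.058,"z": 0,"rx": -0.2,"ry": 0,"rz": 0,"hand": 1},
  {"x": -0.001,"y": 0.058,"z": 0,"rx": -0.2,"ry": 0,"rz": 0,"hand": 0.3},
  {"x": -0.001,"y": 0.058,"z": 0,"rx": -0.2,"ry": 0,"rz": 0,"hand": 0},
  {"x": -0.001,"y": 0.058,"z": 0,"rx": -0.2,"ry": 0,"rz": 0,"hand": 0},
  {"x": -0.001,"y": 0.058,"z": 0,"rx": -0.2,"ry": 0,"rz": 0,"hand": 0},
  {"x": -0.001,"y": 0.058,"z": 0,"rx": -0.2,"ry": 0,"rz": 0,"hand": 0},
])

```text
time_s: 5.98
eef_pos: [653.2, -177.2, 14.9]
tool_rot: [-1.572, 0.001, 2.104]
ft_force: [0.5, 0.0, -0.1]
gripper_width: 82.2
```

>>> servo_tool([
  {"x": 0,"y": -0.04,"z": 0,"rx": 0,"ry": 0,"rz": 0,"hand": 0},
  {"x": 0,"y": -0.08,"z": 0,"rx": 0,"ry": 0,"rz": 0,"hand": 0},
  {"x": 0,"y": -0.12,"z": 0,"rx": 0,"ry": 0,"rz": 0,"hand": 0},
  {"x": 0,"y": -0.15,"z": 0,"rx": 0,"ry": 0,"rz": 0,"hand": 0},
  {"x": 0,"y": -0.15,"z": 0,"rx": 0,"ry": 0,"rz": 0,"hand": 0},
])

```text
time_s: 6.4
eef_pos: [656.9, -177.9, 173.7]
tool_rot: [-1.581, 0.009, 2.105]
ft_force: [1.8, -0.1, 0.2]
gripper_width: 87.8
```

```bash
python3 - <<'E'
from h import *
s=env.state();print(s["time_s"],s["eef_pos"],s["tool_rot"],s["gripper_width"])
c=capture("wrist");W=cloud(c);circ(W,653.4,-177.4,28,40,36,29)
delta(457.3,-242,150,1.755)
E
```

```text
6.4 [ 656.86284487 -177.89388546  173.65441671] [-1.58145006  0.00852636  2.10523545] 87.77556349667702
  circ n=1517 c=(652.9,-177.6) r=28.9 (exp 29) mean=[ 653.4 -178.3   33.5]
d [0.0453 0.0182 0.2036] r [ 0.51 20.03 -0.23] rows 5.0 J6 0.51
```

>>> servo_tool([
  {"x": 0.045,"y": 0,"z": 0.2036,"rx": 0.5,"ry": 20,"rz": -0.2,"hand": 0},
  {"x": 0.045,"y": 0,"z": 0.2036,"rx": 0.5,"ry": 20,"rz": -0.2,"hand": 0},
  {"x": 0.045,"y": 0,"z": 0.2036,"rx": 0.5,"ry": 20,"rz": -0.2,"hand": 0},
  {"x": 0.045,"y": 0.098,"z": 0.2036,"rx": 0.5,"ry": 20,"rz": -0.2,"hand": 0},
  {"x": 0.045,"y": 0.098,"z": 0.2036,"rx": 0.5,"ry": 20,"rz": -0.2,"hand": 0},
  {"x": 0.045,"y": 0.098,"z": 0.2036,"rx": 0.5,"ry": 20,"rz": -0.2,"hand": 0},
  {"x": 0.045,"y": 0.098,"z": 0.2036,"rx": 0.5,"ry": 20,"rz": -0.2,"hand": 0},
  {"x": 0.045,"y": 0.098,"z": 0.2036,"rx": 0.5,"ry": 20,"rz": -0.2,"hand": 0},
])

```text
time_s: 7.12
eef_pos: [454.8, -242.3, 68.0]
tool_rot: [-1.566, -0.001, 1.754]
ft_force: [1.0, 0.3, 0.2]
gripper_width: 87.7
```

```bash
python3 - <<'E'
from h import *
s=env.state();print(s["time_s"],s["eef_pos"],s["tool_rot"],s["gripper_width"])
c=capture("wrist");W=cloud(c);circ(W,457.3,-242,3.5,12,32,25)
delta(457.3,-242,2,1.755)
E
```

```text
7.1167 [ 454.83266683 -242.30816746   68.03052214] [-1.56610901e+00 -1.44706162e-03  1.75403147e+00] 87.71909490991999
  circ n=1367 c=(457.2,-242.3) r=24.8 (exp 25) mean=[ 457.4 -243.5    5.5]
d [ 0.0005  0.0676 -0.    ] r [-0.08  0.01 -0.01] rows 1.6 J6 0.29
```

>>> servo_tool([
  {"x": 0.0005,"y": 0.03,"z": 0,"rx": 0,"ry": 0,"rz": 0,"hand": 0},
  {"x": 0.0005,"y": 0.05,"z": 0,"rx": 0,"ry": 0,"rz": 0,"hand": 0},
  {"x": 0.0005,"y": 0.06,"z": 0,"rx": 0,"ry": 0,"rz": 0,"hand": 0},
  {"x": 0.0005,"y": 0.065,"z": 0,"rx": 0,"ry": 0,"rz": 0,"hand": 0},
  {"x": 0.0005,"y": 0.067,"z": 0,"rx": 0,"ry": 0,"rz": 0,"hand": 0},
  {"x": 0.0005,"y": 0.067,"z": 0,"rx": 0,"ry": 0,"rz": 0,"hand": 0},
])

```text
time_s: 7.67
eef_pos: [458.1, -242.0, 2.9]
tool_rot: [-1.57, 0.0, 1.756]
ft_force: [-0.1, -0.3, 0.7]
gripper_width: 87.5
```

>>> servo_tool([
  {"x": 0,"y": 0,"z": 0,"rx": 0,"ry": 0,"rz": 0,"hand": 0.3},
  {"x": 0,"y": 0,"z": 0,"rx": 0,"ry": 0,"rz": 0,"hand": 0.35},
  {"x": 0,"y": 0,"z": 0,"rx": 0,"ry": 0,"rz": 0,"hand": 0.4},
  {"x": 0,"y": 0,"z": 0,"rx": 0,"ry": 0,"rz": 0,"hand": 0.5},
  {"x": 0,"y": 0,"z": 0,"rx": 0,"ry": 0,"rz": 0,"hand": 0.6},
  {"x": 0,"y": 0,"z": 0,"rx": 0,"ry": 0,"rz": 0,"hand": 0.6},
  {"x": 0,"y": 0,"z": 0,"rx": 0,"ry": 0,"rz": 0,"hand": 0.6},
  {"x": 0,"y": 0,"z": 0,"rx": 0,"ry": 0,"rz": 0,"hand": 0.6},
], newtons=6)

```text
time_s: 8.33
eef_pos: [458.2, -242.0, 3.1]
tool_rot: [-1.57, 0.001, 1.756]
ft_force: [-0.8, 0.6, 2.0]
gripper_width: 49.2
```

```bash
python3 - <<'E'
from h import *
s=env.state();print(s["time_s"],s["eef_pos"],s["tool_rot"],s["gripper_width"],s["ft_force"])
E
```

```text
8.3333 [ 458.19400924 -242.01645439    3.0679803 ] [-1.56999915e+00  5.14516230e-04  1.75571053e+00] 49.220824731638 [-0.84340226  0.63059081  1.99688992]
```

>>> servo_tool([
  {"x": 0,"y": -0.03,"z": 0,"rx": 0,"ry": 0,"rz": 0,"hand": 0.6},
  {"x": 0,"y": -0.06,"z": 0,"rx": 0,"ry": 0,"rz": 0,"hand": 0.6},
  {"x": 0,"y": -0.09,"z": 0,"rx": 0,"ry": 0,"rz": 0,"hand": 0.6},
  {"x": 0.005,"y": -0.09,"z": -0.035,"rx": 0,"ry": 0,"rz": 0,"hand": 0.6},
  {"x": 0.01,"y": -0.09,"z": -0.075,"rx": 0,"ry": 0,"rz": 0,"hand": 0.6},
  {"x": 0.015,"y": -0.09,"z": -0.115,"rx": 0,"ry": 0,"rz": 0,"hand": 0.6},
  {"x": 0.02,"y": -0.09,"z": -0.155,"rx": 0,"ry": 0,"rz": 0,"hand": 0.6},
  {"x": 0.025,"y": -0.09,"z": -0.19,"rx": 0,"ry": 0,"rz": 0,"hand": 0.6},
  {"x": 0.0275,"y": -0.08,"z": -0.203,"rx": 0,"ry": 0,"rz": 0,"hand": 0.6},
  {"x": 0.0275,"y": -0.07,"z": -0.203,"rx": 0,"ry": 0,"rz": 0,"hand": 0.6},
])

```text
time_s: 9.17
eef_pos: [655.9, -176.3, 72.0]
tool_rot: [-1.571, 0.001, 1.758]
ft_force: [-0.4, -0.5, -1.6]
gripper_width: 49.3
```

```bash
python3 - <<'E'
from h import *
s=env.state();print(s["time_s"],s["eef_pos"],s["tool_rot"],s["gripper_width"],s["ft_force"])
c=capture("wrist");save(c,"w4",crop=(150,150,400,384),scale=2.5)
delta(652.9,-177.6,37.6,1.755)
E
```

```text
9.1667 [ 655.93154318 -176.28850249   72.02720976] [-1.57141044e+00  1.10440691e-03  1.75769324e+00] 49.26705087552432 [-0.38090854 -0.52873136 -1.58683508]
d [-0.0011  0.0315 -0.0005] r [-0.24  0.07  0.05] rows 0.8 J6 0.16
```

View pics/w4.png

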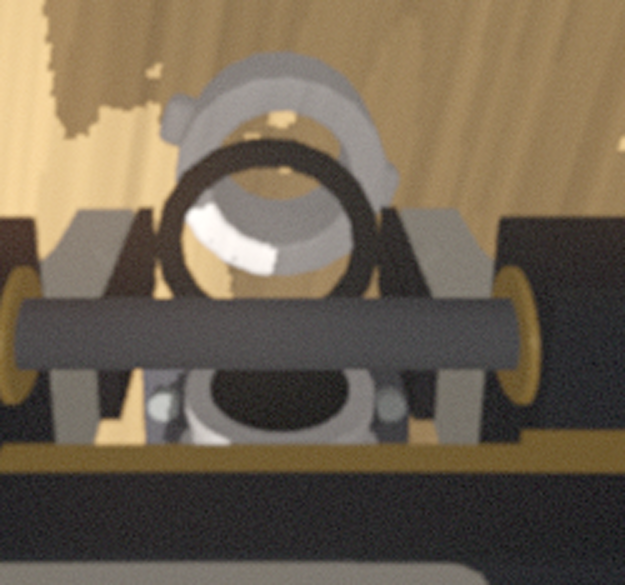

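>>> servo_tool([
  {"x": -0.001,"y": 0.01,"z": -0.0005,"rx": -0.2,"ry": 0,"rz": 0,"hand": 0.6},
  {"x": -0.001,"y": 0.02,"z": -0.0005,"rx": -0.2,"ry": 0,"rz": 0,"hand": 0.6},
  {"x": -0.001,"y": 0.028,"z": -0.0005,"rx": -0.2,"ry": 0,"rz": 0,"hand": 0.6},
  {"x": -0.001,"y": 0.0315,"z": -0.0005,"rx": -0.2,"ry": 0,"rz": 0,"hand": 0.6},
  {"x": -0.001,"y": 0.0315,"z": -0.0005,"rx": -0.2,"ry": 0,"rz": 0,"hand": 0.6},
  {"x": -0.001,"y": 0.0315,"z": -0.0005,"rx": -0.2,"ry": 0,"rz": 0,"hand": 0.6},
])

```text
time_s: 9.72
eef_pos: [652.8, -177.7, 37.9]
tool_rot: [-1.57, -0.001, 1.756]
ft_force: [0.4, 0.1, 0.2]
gripper_width: 49.0
```

>>> servo_tool([
  {"x": 0,"y": 0,"z": 0,"rx": 0,"ry": 0,"rz": 0,"hand": 0.35},
  {"x": 0,"y": 0,"z": 0,"rx": 0,"ry": 0,"rz": 0,"hand": 0.2},
  {"x": 0,"y": 0,"z": 0,"rx": 0,"ry": 0,"rz": 0,"hand": 0},
  {"x": 0,"y": 0,"z": 0,"rx": 0,"ry": 0,"rz": 0,"hand": 0},
  {"x": 0,"y": 0,"z": 0,"rx": 0,"ry": 0,"rz": 0,"hand": 0},
  {"x": 0,"y": -0.04,"z": 0,"rx": 0,"ry": 0,"rz": 0,"hand": 0},
  {"x": 0,"y": -0.08,"z": 0,"rx": 0,"ry": 0,"rz": 0,"hand": 0},
  {"x": 0,"y": -0.11,"z": 0,"rx": 0,"ry": 0,"rz": 0,"hand": 0},
  {"x": 0,"y": -0.11,"z": 0,"rx": 0,"ry": 0,"rz": 0,"hand": 0},
])

```text
time_s: 10.47
eef_pos: [656.8, -178.5, 156.1]
tool_rot: [-1.581, 0.003, 1.757]
ft_force: [1.4, -0.9, 1.0]
gripper_width: 87.3
```

```bash
python3 - <<'E'
from h import *
s=env.state();print(s["time_s"],s["eef_pos"],s["tool_rot"],s["gripper_width"],s["ft_force"])
c=capture("wrist");W=cloud(c);circ(W,653,-177.5,37.5,46,32,25);circ(W,653,-177.5,28,36.5,36,29)
save(c,"w5",crop=(150,80,400,314),scale=2.5)
delta(451.2,-375.8,120,1.755)
E
```

```text
10.4667 [ 656.79922124 -178.53927795  156.14548099] [-1.5811183   0.00345096  1.7573687 ] 87.33341746524465 [ 1.383688   -0.91233634  0.98718825]
  circ n=922 c=(653.6,-177.4) r=24.8 (exp 25) mean=[ 653.8 -178.6   39.5]
  circ n=800 c=(652.9,-177.6) r=28.9 (exp 29) mean=[ 652.6 -181.4   33.1]
d [-0.1566  0.0313  0.2374] r [ 0.41  0.09 -0.08] rows 6.9 J6 0.16
```

View pics/w5.png

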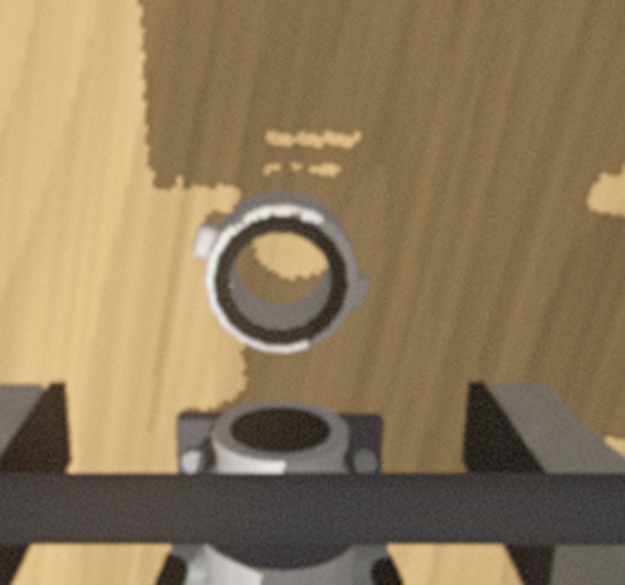

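>>> servo_tool([
  {"x": -0.157,"y": 0.0,"z": 0.238,"rx": 0.4,"ry": 57,"rz": 0,"hand": 0},
  {"x": -0.157,"y": 0.0,"z": 0.238,"rx": 0.4,"ry": 57,"rz": 0,"hand": 0},
  {"x": -0.157,"y": 0.0,"z": 0.238,"rx": 0.4,"ry": 57,"rz": 0,"hand": 0},
  {"x": -0.157,"y": 0.03,"z": 0.238,"rx": 0.4,"ry": 57,"rz": 0,"hand": 0},
  {"x": -0.157,"y": 0.03,"z": 0.238,"rx": 0.4,"ry": 57,"rz": 0,"hand": 0},
  {"x": -0.157,"y": 0.03,"z": 0.238,"rx": 0.4,"ry": 57,"rz": 0,"hand": 0},
  {"x": -0.157,"y": 0.03,"z": 0.238,"rx": 0.4,"ry": 57,"rz": 0,"hand": 0},
  {"x": -0.157,"y": 0.03,"z": 0.238,"rx": 0.4,"ry": 57,"rz": 0,"hand": 0},
  {"x": -0.157,"y": 0.03,"z": 0.238,"rx": 0.4,"ry": 57,"rz": 0,"hand": 0},
  {"x": -0.157,"y": 0.03,"z": 0.238,"rx": 0.4,"ry": 57,"rz": 0,"hand": 0},
])

```text
time_s: 11.35
eef_pos: [450.5, -376.5, 121.0]
tool_rot: [-1.57, -0.002, 0.765]
ft_force: [0.2, 1.1, 0.3]
gripper_width: 87.5
```

```bash
python3 - <<'E'
from h import *
s=env.state();print(s["time_s"],s["eef_pos"],s["tool_rot"],s["gripper_width"],s["ft_force"])
c=capture("wrist");W=cloud(c);circ(W,451.2,-375.8,60,72,28,19)
delta(451.2,-375.8,6,.755)
E
```

```text
11.35 [ 450.46070325 -376.47033174  120.9971479 ] [-1.56975261 -0.00193708  0.76470286] 87.47770783921332 [0.17070986 1.07423549 0.33501371]
  circ n=2068 c=(451.0,-376.3) r=19.1 (exp 19) mean=[ 450.  -377.    65.8]
d [0.     0.1152 0.    ] r [-0.04  0.65  0.12] rows 2.8 J6 -0.44
```

>>> servo_tool([
  {"x": 0,"y": 0.035,"z": 0,"rx": 0,"ry": 0,"rz": 0,"hand": 0},
  {"x": 0,"y": 0.07,"z": 0,"rx": 0,"ry": 0,"rz": 0,"hand": 0},
  {"x": 0,"y": 0.1,"z": 0,"rx": 0,"ry": 0,"rz": 0,"hand": 0},
  {"x": 0,"y": 0.112,"z": 0,"rx": 0,"ry": 0,"rz": 0,"hand": 0},
  {"x": 0,"y": 0.1145,"z": 0,"rx": 0,"ry": 0,"rz": 0,"hand": 0},
  {"x": 0,"y": 0.1145,"z": 0,"rx": 0,"ry": 0,"rz": 0,"hand": 0},
])

```text
time_s: 11.9
eef_pos: [451.7, -375.1, 5.9]
tool_rot: [-1.569, -0.001, 0.77]
ft_force: [0.2, 0.7, 1.0]
gripper_width: 87.3
```

>>> servo_tool([
  {"x": 0,"y": 0,"z": 0,"rx": 0,"ry": 0,"rz": 0,"hand": 1},
  {"x": 0,"y": 0,"z": 0,"rx": 0,"ry": 0,"rz": 0,"hand": 1},
  {"x": 0,"y": 0,"z": 0,"rx": 0,"ry": 0,"rz": 0,"hand": 1},
  {"x": 0,"y": 0,"z": 0,"rx": 0,"ry": 0,"rz": 0,"hand": 1},
  {"x": 0,"y": 0,"z": 0,"rx": 0,"ry": 0,"rz": 0,"hand": 1},
  {"x": 0,"y": 0,"z": 0,"rx": 0,"ry": 0,"rz": 0,"hand": 1},
  {"x": 0,"y": 0,"z": 0,"rx": 0,"ry": 0,"rz": 0,"hand": 1},
], newtons=25)

```text
time_s: 12.48
eef_pos: [451.9, -375.2, 6.4]
tool_rot: [-1.569, -0.002, 0.77]
ft_force: [-0.3, 1.8, 4.2]
gripper_width: 53.2
```

>>> servo_tool([
  {"x": 0,"y": -0.04,"z": 0,"rx": 0,"ry": 0,"rz": 0,"hand": 1},
  {"x": 0,"y": -0.08,"z": 0,"rx": 0,"ry": 0,"rz": 0,"hand": 1},
  {"x": 0,"y": -0.12,"z": 0,"rx": 0,"ry": 0,"rz": 0,"hand": 1},
  {"x": 0,"y": -0.14,"z": 0,"rx": 0,"ry": 0,"rz": 0,"hand": 1},
  {"x": 0,"y": -0.14,"z": 0,"rx": 0,"ry": 0,"rz": 0,"hand": 1},
])

```text
time_s: 12.9
eef_pos: [454.4, -377.0, 152.1]
tool_rot: [-1.578, -0.004, 0.771]
ft_force: [0.3, -0.7, -1.9]
gripper_width: 53.0
```

```bash
python3 - <<'E'
from h import *
s=env.state();print(s["time_s"],s["eef_pos"],s["tool_rot"],s["gripper_width"],s["ft_force"])
delta(560,-150,150,1.2)
delta(613.1,39.9,150,1.755)
E
```

```text
12.9 [ 454.38613716 -376.9846158   152.10598116] [-1.57779536 -0.00419011  0.77102902] 53.038753394549374 [ 0.31246103 -0.70376273 -1.93344561]
d [0.2339 0.0025 0.0892] r [  0.45 -24.58   0.15] rows 6.0 J6 -0.44
d [0.4043 0.0025 0.1884] r [ 4.900e-01 -5.638e+01  2.000e-02] rows 10.7 J6 -0.44
```

>>> servo_tool([
  {"x": 0.404,"y": 0.0,"z": 0.1885,"rx": 0.5,"ry": -56.4,"rz": 0,"hand": 1},
  {"x": 0.404,"y": 0.0,"z": 0.1885,"rx": 0.5,"ry": -56.4,"rz": 0,"hand": 1},
  {"x": 0.404,"y": 0.0,"z": 0.1885,"rx": 0.5,"ry": -56.4,"rz": 0,"hand": 1},
  {"x": 0.404,"y": 0.0,"z": 0.1885,"rx": 0.5,"ry": -56.4,"rz": 0,"hand": 1},
  {"x": 0.404,"y": 0.0,"z": 0.1885,"rx": 0.5,"ry": -56.4,"rz": 0,"hand": 1},
  {"x": 0.404,"y": 0.0,"z": 0.1885,"rx": 0.5,"ry": -56.4,"rz": 0,"hand": 1},
  {"x": 0.404,"y": 0.0,"z": 0.1885,"rx": 0.5,"ry": -56.4,"rz": 0,"hand": 1},
  {"x": 0.404,"y": 0.0,"z": 0.1885,"rx": 0.5,"ry": -56.4,"rz": 0,"hand": 1},
  {"x": 0.404,"y": 0.0,"z": 0.1885,"rx": 0.5,"ry": -56.4,"rz": 0,"hand": 1},
  {"x": 0.404,"y": 0.0,"z": 0.1885,"rx": 0.5,"ry": -56.4,"rz": 0,"hand": 1},
])

```text
time_s: 13.73
eef_pos: [601.9, 15.0, 151.0]
tool_rot: [-1.569, -0.001, 1.756]
ft_force: [0.9, -0.5, -2.0]
gripper_width: 53.1
```

```bash
python3 - <<'E'
from h import *
s=env.state();print(s["time_s"],s["eef_pos"],s["tool_rot"],s["gripper_width"],s["ft_force"])
delta(613.1,39.9,70,1.755)
E
```

```text
13.7333 [601.89521222  14.99550478 150.99482789] [-1.56900477e+00 -6.57533344e-04  1.75595251e+00] 53.070590094719954 [ 0.89301869 -0.50186214 -1.96688536]
d [ 0.0224  0.081  -0.0157] r [-0.1   0.05  0.04] rows 2.0 J6 -0.16
```

>>> servo_tool([
  {"x": 0.0225,"y": 0.01,"z": -0.0155,"rx": 0,"ry": 0,"rz": 0,"hand": 1},
  {"x": 0.0225,"y": 0.04,"z": -0.0155,"rx": 0,"ry": 0,"rz": 0,"hand": 1},
  {"x": 0.0225,"y": 0.08,"z": -0.0155,"rx": 0,"ry": 0,"rz": 0,"hand": 1},
  {"x": 0.0225,"y": 0.1,"z": -0.0155,"rx": 0,"ry": 0,"rz": 0,"hand": 1},
  {"x": 0.0225,"y": 0.1,"z": -0.0155,"rx": 0,"ry": 0,"rz": 0,"hand": 1},
  {"x": 0.0225,"y": 0.1,"z": -0.0155,"rx": 0,"ry": 0,"rz": 0,"hand": 1},
])

```text
time_s: 14.23
eef_pos: [611.7, 39.5, 49.4]
tool_rot: [-1.565, 0.0, 1.756]
ft_force: [0.5, -0.2, -0.5]
gripper_width: 53.1
```

```bash
python3 - <<'E'
from h import *
s=env.state();print(s["time_s"],s["eef_pos"],s["tool_rot"],s["gripper_width"],s["ft_force"])
delta(613.1,39.9,7.2,1.755)
E
```

```text
14.2333 [611.68842369  39.50585304  49.44003103] [-1.56507859e+00  2.02001325e-04  1.75603841e+00] 53.107485949440175 [ 0.54540598 -0.21890685 -0.50295689]
d [ 0.0001  0.0422 -0.0017] r [-0.33  0.06 -0.01] rows 1.0 J6 -0.2
```

>>> servo_tool([
  {"x": 0.0012,"y": 0.02,"z": -0.0012,"rx": -0.3,"ry": 0,"rz": 0,"hand": 1},
  {"x": 0.0012,"y": 0.035,"z": -0.0012,"rx": -0.3,"ry": 0,"rz": 0,"hand": 1},
  {"x": 0.0012,"y": 0.041,"z": -0.0012,"rx": -0.3,"ry": 0,"rz": 0,"hand": 1},
  {"x": 0.0012,"y": 0.0422,"z": -0.0012,"rx": -0.3,"ry": 0,"rz": 0,"hand": 1},
  {"x": 0.0012,"y": 0.0422,"z": -0.0012,"rx": -0.3,"ry": 0,"rz": 0,"hand": 1},
  {"x": 0.0012,"y": 0.0422,"z": -0.0012,"rx": -0.3,"ry": 0,"rz": 0,"hand": 1},
])

```text
time_s: 14.73
eef_pos: [613.5, 41.0, 8.9]
tool_rot: [-1.573, 0.0, 1.756]
ft_force: [1.3, -0.6, -1.4]
gripper_width: 53.3
```

>>> servo_tool([
  {"x": 0,"y": 0,"z": 0,"rx": 0,"ry": 0,"rz": 0,"hand": 0.35},
  {"x": 0,"y": 0,"z": 0,"rx": 0,"ry": 0,"rz": 0,"hand": 0.2},
  {"x": 0,"y": 0,"z": 0,"rx": 0,"ry": 0,"rz": 0,"hand": 0},
  {"x": 0,"y": 0,"z": 0,"rx": 0,"ry": 0,"rz": 0,"hand": 0},
  {"x": 0,"y": 0,"z": 0,"rx": 0,"ry": 0,"rz": 0,"hand": 0},
  {"x": 0,"y": -0.04,"z": 0,"rx": 0,"ry": 0,"rz": 0,"hand": 0},
  {"x": 0,"y": -0.08,"z": 0,"rx": 0,"ry": 0,"rz": 0,"hand": 0},
  {"x": 0,"y": -0.12,"z": 0,"rx": 0,"ry": 0,"rz": 0,"hand": 0},
  {"x": 0,"y": -0.15,"z": 0,"rx": 0,"ry": 0,"rz": 0,"hand": 0},
  {"x": 0,"y": -0.15,"z": 0,"rx": 0,"ry": 0,"rz": 0,"hand": 0},
])

```text
time_s: 15.57
eef_pos: [617.1, 41.7, 166.7]
tool_rot: [-1.584, -0.0, 1.758]
ft_force: [0.4, 0.5, 1.2]
gripper_width: 87.7
```

```bash
python3 - <<'E'
from h import *
s=env.state();print(s["time_s"],s["eef_pos"],s["tool_rot"],s["gripper_width"],s["ft_force"])
c=capture("wrist");W=cloud(c);circ(W,613.1,39.9,60,72,28,19);circ(W,613.1,39.9,22,36,34,27)
delta(500,300,240,1.755)
E
```

```text
15.5667 [617.06028889  41.69730421 166.73505754] [-1.58410602e+00 -4.39556066e-05  1.75756570e+00] 87.66022224526027 [0.40932603 0.46640571 1.19942788]
  circ n=1462 c=(614.2,39.1) r=19.0 (exp 19) mean=[614.5  38.4  65.9]
  circ n=777 c=(614.4,38.9) r=27.1 (exp 27) mean=[616.9  26.6  31. ]
d [ 0.2753 -0.0771  0.065 ] r [0.55 0.1  0.04] rows 7.0 J6 -0.2
```

>>> servo_tool([
  {"x": 0.31,"y": -0.085,"z": 0.0915,"rx": 0.6,"ry": 0,"rz": 0,"hand": 0},
  {"x": 0.31,"y": -0.085,"z": 0.0915,"rx": 0.6,"ry": 0,"rz": 0,"hand": 0},
  {"x": 0.31,"y": -0.085,"z": 0.0915,"rx": 0.6,"ry": 0,"rz": 0,"hand": 0},
  {"x": 0.31,"y": -0.085,"z": 0.0915,"rx": 0.6,"ry": 0,"rz": 0,"hand": 0},
  {"x": 0.31,"y": -0.085,"z": 0.0915,"rx": 0.6,"ry": 0,"rz": 0,"hand": 0},
  {"x": 0.31,"y": -0.085,"z": 0.0915,"rx": 0.6,"ry": 0,"rz": 0,"hand": 0},
  {"x": 0.31,"y": -0.085,"z": 0.0915,"rx": 0.6,"ry": 0,"rz": 0,"hand": 0},
  {"x": 0.31,"y": -0.085,"z": 0.0915,"rx": 0.6,"ry": 0,"rz": 0,"hand": 0},
  {"x": 0.31,"y": -0.085,"z": 0.0915,"rx": 0.6,"ry": 0,"rz": 0,"hand": 0},
  {"x": 0.31,"y": -0.085,"z": 0.0915,"rx": 0.6,"ry": 0,"rz": 0,"hand": 0},
])

```text
time_s: 16.45
eef_pos: [466.2, 331.1, 247.3]
tool_rot: [-1.569, -0.001, 1.76]
ft_force: [0.8, 0.1, 0.0]
gripper_width: 87.8
```

```bash
python3 - <<'E'
from h import *
s=env.state();print(s["time_s"],s["eef_pos"],s["tool_rot"],s["gripper_width"],s["ft_force"])
c=capture("wrist");W=cloud(c);save(c,"w6",scale=1.5)
circ(W,440,357,46,58,24,13.5);circ(W,440,357,19,32,30,21);circ(W,442,241,25,36,36,28)
delta(440,357,120,1.755)
E
```

```text
16.45 [466.22065673 331.1045909  247.33563387] [-1.56949237e+00 -7.09649372e-04  1.76039807e+00] 87.76006147477091 [0.76867905 0.07776219 0.01568245]
  circ n=395 c=(436.9,369.2) r=13.4 (exp 13.5) mean=[437.3 368.5  51.7]
  circ n=357 c=(437.1,368.9) r=21.1 (exp 21) mean=[440.  361.2  27. ]
  circ n=1915 c=(441.4,246.1) r=28.1 (exp 28) mean=[441.6 245.9  30.2]
d [0.0318 0.1269 0.0207] r [-0.12  0.22 -0.  ] rows 3.2 J6 -0.77
```

View pics/w6.png

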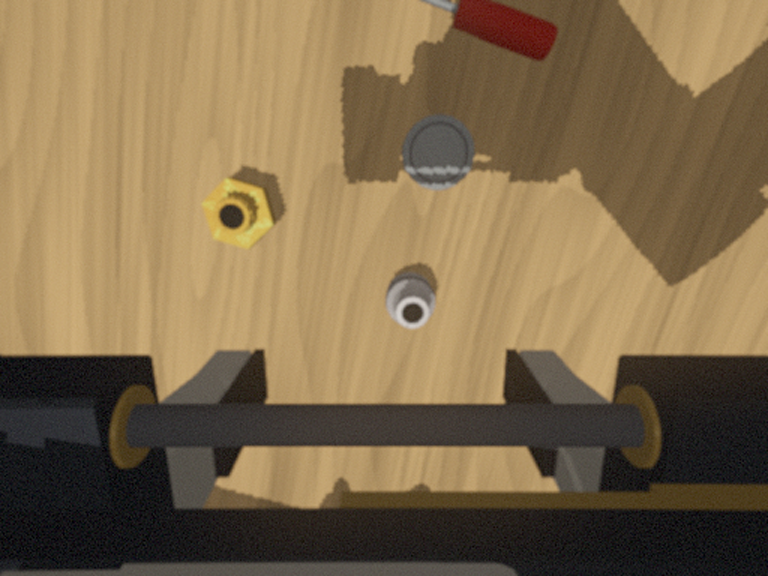

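>>> servo_tool([
  {"x": 0.044,"y": 0.137,"z": 0.0215,"rx": 0,"ry": 0.2,"rz": 0,"hand": 0},
  {"x": 0.044,"y": 0.137,"z": 0.0215,"rx": 0,"ry": 0.2,"rz": 0,"hand": 0},
  {"x": 0.044,"y": 0.137,"z": 0.0215,"rx": 0,"ry": 0.2,"rz": 0,"hand": 0},
  {"x": 0.044,"y": 0.137,"z": 0.0215,"rx": 0,"ry": 0.2,"rz": 0,"hand": 0},
  {"x": 0.044,"y": 0.137,"z": 0.0215,"rx": 0,"ry": 0.2,"rz": 0,"hand": 0},
  {"x": 0.044,"y": 0.137,"z": 0.0215,"rx": 0,"ry": 0.2,"rz": 0,"hand": 0},
])

```text
time_s: 17.0
eef_pos: [437.1, 367.1, 108.7]
tool_rot: [-1.566, 0.003, 1.755]
ft_force: [-0.3, -0.6, 1.4]
gripper_width: 87.6
```

```bash
python3 - <<'E'
from h import *
s=env.state();print(s["time_s"],s["eef_pos"],s["tool_rot"],s["gripper_width"],s["ft_force"])
c=capture("wrist");W=cloud(c)
x,y=circ(W,437,369,46,58,24,13.5)
delta(x,y,5,1.755)
E
```

```text
17.0 [437.13524555 367.07874352 108.7261678 ] [-1.5663925   0.00312713  1.75481045] 87.5688752732255 [-0.26009491 -0.56409068  1.38860259]
  circ n=1036 c=(437.0,369.6) r=13.7 (exp 13.5) mean=[437.2 368.6  51.8]
d [0.0018 0.1054 0.0004] r [-0.12 -0.01 -0.05] rows 2.5 J6 -0.86
```

>>> servo_tool([
  {"x": 0.0015,"y": 0.035,"z": 0,"rx": 0,"ry": 0,"rz": 0,"hand": 0},
  {"x": 0.0015,"y": 0.07,"z": 0,"rx": 0,"ry": 0,"rz": 0,"hand": 0},
  {"x": 0.0015,"y": 0.095,"z": 0,"rx": 0,"ry": 0,"rz": 0,"hand": 0},
  {"x": 0.0015,"y": 0.103,"z": 0,"rx": 0,"ry": 0,"rz": 0,"hand": 0},
  {"x": 0.0015,"y": 0.105,"z": 0,"rx": 0,"ry": 0,"rz": 0,"hand": 0},
  {"x": 0.0015,"y": 0.105,"z": 0,"rx": 0,"ry": 0,"rz": 0,"hand": 0},
])

```text
time_s: 17.55
eef_pos: [438.7, 370.0, 6.8]
tool_rot: [-1.57, -0.0, 1.755]
ft_force: [0.4, -1.2, 0.0]
gripper_width: 87.7
```

>>> servo_tool([
  {"x": 0,"y": 0,"z": 0,"rx": 0,"ry": 0,"rz": 0,"hand": 1},
  {"x": 0,"y": 0,"z": 0,"rx": 0,"ry": 0,"rz": 0,"hand": 1},
  {"x": 0,"y": 0,"z": 0,"rx": 0,"ry": 0,"rz": 0,"hand": 1},
  {"x": 0,"y": 0,"z": 0,"rx": 0,"ry": 0,"rz": 0,"hand": 1},
  {"x": 0,"y": 0,"z": 0,"rx": 0,"ry": 0,"rz": 0,"hand": 1},
  {"x": 0,"y": 0,"z": 0,"rx": 0,"ry": 0,"rz": 0,"hand": 1},
  {"x": 0,"y": 0,"z": 0,"rx": 0,"ry": 0,"rz": 0,"hand": 1},
  {"x": 0,"y": 0,"z": 0,"rx": 0,"ry": 0,"rz": 0,"hand": 1},
], newtons=20)

```text
time_s: 18.22
eef_pos: [438.4, 369.8, 6.9]
tool_rot: [-1.57, 0.0, 1.755]
ft_force: [-1.9, -0.1, 4.1]
gripper_width: 41.5
```

>>> servo_tool([
  {"x": 0,"y": -0.04,"z": 0,"rx": 0,"ry": 0,"rz": 0,"hand": 1},
  {"x": 0,"y": -0.08,"z": 0,"rx": 0,"ry": 0,"rz": 0,"hand": 1},
  {"x": 0,"y": -0.12,"z": 0,"rx": 0,"ry": 0,"rz": 0,"hand": 1},
  {"x": 0,"y": -0.12,"z": 0,"rx": 0,"ry": 0,"rz": 0,"hand": 1},
])

```text
time_s: 18.55
eef_pos: [441.5, 373.3, 134.9]
tool_rot: [-1.579, -0.007, 1.756]
ft_force: [2.1, 1.2, -0.1]
gripper_width: 41.7
```

```bash
python3 - <<'E'
from h import *
s=env.state();print(s["time_s"],s["eef_pos"],s["tool_rot"],s["gripper_width"],s["ft_force"])
delta(600,111.2,120,1.755)
E
```

```text
18.55 [441.53593911 373.26300575 134.86481562] [-1.57915506 -0.007037    1.75637684] 41.65024091638884 [ 2.06730347  1.24108532 -0.11734852]
d [-0.2869  0.0137 -0.1073] r [0.48 0.08 0.4 ] rows 7.4 J6 -0.86
```

>>> servo_tool([
  {"x": -0.2865,"y": 0.0137,"z": -0.1073,"rx": 0.5,"ry": 0,"rz": 0.4,"hand": 1},
  {"x": -0.2865,"y": 0.0137,"z": -0.1073,"rx": 0.5,"ry": 0,"rz": 0.4,"hand": 1},
  {"x": -0.2865,"y": 0.0137,"z": -0.1073,"rx": 0.5,"ry": 0,"rz": 0.4,"hand": 1},
  {"x": -0.2865,"y": 0.0137,"z": -0.1073,"rx": 0.5,"ry": 0,"rz": 0.4,"hand": 1},
  {"x": -0.2865,"y": 0.0137,"z": -0.1073,"rx": 0.5,"ry": 0,"rz": 0.4,"hand": 1},
  {"x": -0.2865,"y": 0.0137,"z": -0.1073,"rx": 0.5,"ry": 0,"rz": 0.4,"hand": 1},
  {"x": -0.2865,"y": 0.0137,"z": -0.1073,"rx": 0.5,"ry": 0,"rz": 0.4,"hand": 1},
  {"x": -0.2865,"y": 0.0137,"z": -0.1073,"rx": 0.5,"ry": 0,"rz": 0.4,"hand": 1},
  {"x": -0.2865,"y": 0.0137,"z": -0.1073,"rx": 0.5,"ry": 0,"rz": 0.4,"hand": 1},
  {"x": -0.2865,"y": 0.0137,"z": -0.1073,"rx": 0.5,"ry": 0,"rz": 0.4,"hand": 1},
])

```text
time_s: 19.38
eef_pos: [599.8, 110.5, 119.2]
tool_rot: [-1.569, 0.0, 1.754]
ft_force: [0.1, 0.4, -1.4]
gripper_width: 41.2
```

```bash
python3 - <<'E'
from h import *
s=env.state();print(s["time_s"],s["eef_pos"],s["tool_rot"],s["gripper_width"],s["ft_force"])
delta(599.5,112,7.2,1.755)
E
```

```text
19.3833 [599.83455438 110.49761367 119.18588465] [-1.56920317e+00  3.72683681e-05  1.75384438e+00] 41.16498335020717 [ 0.05285574  0.44945081 -1.38832787]
d [ 1.50e-03  1.12e-01 -1.00e-04] r [-0.09 -0.07 -0.  ] rows 2.7 J6 -0.32
```

>>> servo_tool([
  {"x": 0.0015,"y": 0.035,"z": 0,"rx": 0,"ry": 0,"rz": 0,"hand": 1},
  {"x": 0.0015,"y": 0.07,"z": 0,"rx": 0,"ry": 0,"rz": 0,"hand": 1},
  {"x": 0.0015,"y": 0.095,"z": 0,"rx": 0,"ry": 0,"rz": 0,"hand": 1},
  {"x": 0.0015,"y": 0.108,"z": 0,"rx": 0,"ry": 0,"rz": 0,"hand": 1},
  {"x": 0.0015,"y": 0.1115,"z": 0,"rx": 0,"ry": 0,"rz": 0,"hand": 1},
  {"x": 0.0015,"y": 0.1115,"z": 0,"rx": 0,"ry": 0,"rz": 0,"hand": 1},
  {"x": 0.0015,"y": 0.1115,"z": 0,"rx": 0,"ry": 0,"rz": 0,"hand": 1},
])

```text
time_s: 19.97
eef_pos: [599.0, 113.2, 7.7]
tool_rot: [-1.569, 0.0, 1.756]
ft_force: [0.1, 0.9, -2.0]
gripper_width: 41.7
```

>>> servo_tool([
  {"x": 0,"y": 0,"z": 0,"rx": 0,"ry": 0,"rz": 0,"hand": 0.4},
  {"x": 0,"y": 0,"z": 0,"rx": 0,"ry": 0,"rz": 0,"hand": 0.2},
  {"x": 0,"y": 0,"z": 0,"rx": 0,"ry": 0,"rz": 0,"hand": 0},
  {"x": 0,"y": 0,"z": 0,"rx": 0,"ry": 0,"rz": 0,"hand": 0},
  {"x": 0,"y": 0,"z": 0,"rx": 0,"ry": 0,"rz": 0,"hand": 0},
  {"x": 0,"y": -0.04,"z": 0,"rx": 0,"ry": 0,"rz": 0,"hand": 0},
  {"x": 0,"y": -0.08,"z": 0,"rx": 0,"ry": 0,"rz": 0,"hand": 0},
  {"x": 0,"y": -0.12,"z": 0,"rx": 0,"ry": 0,"rz": 0,"hand": 0},
  {"x": 0,"y": -0.16,"z": 0,"rx": 0,"ry": 0,"rz": 0,"hand": 0},
  {"x": 0,"y": -0.16,"z": 0,"rx": 0,"ry": 0,"rz": 0,"hand": 0},
])

```text
time_s: 20.8
eef_pos: [603.6, 114.3, 177.1]
tool_rot: [-1.582, -0.001, 1.757]
ft_force: [0.9, 0.9, 0.7]
gripper_width: 87.6
```

```bash
python3 - <<'E'
from h import *
s=env.state();print(s["time_s"],s["eef_pos"],s["tool_rot"],s["gripper_width"],s["ft_force"])
c=capture("wrist");W=cloud(c);circ(W,600,111,46,58,24,13.5);circ(W,600,111,19,32,30,21);circ(W,614.2,39.1,60,72,28,19)
delta(441.4,246.1,100,.184+.0)
E
```

```text
20.8 [603.62101392 114.30739491 177.12184408] [-1.58245166e+00 -1.46498979e-03  1.75681589e+00] 87.5724474991729 [0.91564187 0.93269793 0.68945651]
  circ n=636 c=(599.2,113.7) r=13.5 (exp 13.5) mean=[599.5 113.1  51.8]
  circ n=554 c=(599.4,113.4) r=21.1 (exp 21) mean=[601.3 105.8  27.2]
  circ n=1683 c=(614.3,39.5) r=18.9 (exp 19) mean=[614.4  39.1  66.1]
d [0.1591 0.0726 0.1341] r [ 0.26 90.06  0.44] rows 12.6 J6 -0.32
```

>>> servo_tool([
  {"x": 0.159,"y": 0.0,"z": 0.134,"rx": 0.5,"ry": 57,"rz": 0,"hand": 0},
  {"x": 0.159,"y": 0.0,"z": 0.134,"rx": 0.5,"ry": 57,"rz": 0,"hand": 0},
  {"x": 0.159,"y": 0.0,"z": 0.134,"rx": 0.5,"ry": 57,"rz": 0,"hand": 0},
  {"x": 0.159,"y": 0.0726,"z": 0.134,"rx": 0.5,"ry": 57,"rz": 0,"hand": 0},
  {"x": 0.159,"y": 0.0726,"z": 0.134,"rx": 0.5,"ry": 57,"rz": 0,"hand": 0},
  {"x": 0.159,"y": 0.0726,"z": 0.134,"rx": 0.5,"ry": 57,"rz": 0,"hand": 0},
  {"x": 0.159,"y": 0.0726,"z": 0.134,"rx": 0.5,"ry": 57,"rz": 0,"hand": 0},
  {"x": 0.159,"y": 0.0726,"z": 0.134,"rx": 0.5,"ry": 57,"rz": 0,"hand": 0},
  {"x": 0.159,"y": 0.0726,"z": 0.134,"rx": 0.5,"ry": 57,"rz": 0,"hand": 0},
  {"x": 0.159,"y": 0.0726,"z": 0.134,"rx": 0.5,"ry": 57,"rz": 0,"hand": 0},
])

```text
time_s: 21.68
eef_pos: [441.1, 245.9, 99.5]
tool_rot: [-1.566, -0.003, 0.76]
ft_force: [0.7, -0.4, 0.8]
gripper_width: 87.4
```

```bash
python3 - <<'E'
from h import *
s=env.state();print(s["time_s"],s["eef_pos"],s["tool_rot"],s["gripper_width"],s["ft_force"])
c=capture("wrist");W=cloud(c);x,y=circ(W,441.4,246.1,25,36,36,28)
delta(x,y,5,s["tool_rot"][2])
E
```

```text
21.6833 [441.10843543 245.90650233  99.48067149] [-1.56602462 -0.00273447  0.75996401] 87.43770062410954 [ 0.69150202 -0.37338775  0.79003898]
  circ n=3896 c=(441.4,246.6) r=28.1 (exp 28) mean=[440.3 245.6  30.1]
d [0.0003 0.0946 0.    ] r [-0.27  0.13  0.18] rows 2.3 J6 -1.7
```

>>> servo_tool([
  {"x": 0,"y": 0.035,"z": 0,"rx": -0.2,"ry": 0,"rz": 0.2,"hand": 0},
  {"x": 0,"y": 0.07,"z": 0,"rx": -0.2,"ry": 0,"rz": 0.2,"hand": 0},
  {"x": 0,"y": 0.087,"z": 0,"rx": -0.2,"ry": 0,"rz": 0.2,"hand": 0},
  {"x": 0,"y": 0.093,"z": 0,"rx": -0.2,"ry": 0,"rz": 0.2,"hand": 0},
  {"x": 0,"y": 0.0945,"z": 0,"rx": -0.2,"ry": 0,"rz": 0.2,"hand": 0},
  {"x": 0,"y": 0.0945,"z": 0,"rx": -0.2,"ry": 0,"rz": 0.2,"hand": 0},
])

```text
time_s: 22.23
eef_pos: [441.5, 246.5, 5.4]
tool_rot: [-1.57, 0.001, 0.763]
ft_force: [0.5, 0.2, 1.6]
gripper_width: 88.0
```

>>> servo_tool([
  {"x": 0,"y": 0,"z": 0,"rx": 0,"ry": 0,"rz": 0,"hand": 1},
  {"x": 0,"y": 0,"z": 0,"rx": 0,"ry": 0,"rz": 0,"hand": 1},
  {"x": 0,"y": 0,"z": 0,"rx": 0,"ry": 0,"rz": 0,"hand": 1},
  {"x": 0,"y": 0,"z": 0,"rx": 0,"ry": 0,"rz": 0,"hand": 1},
  {"x": 0,"y": 0,"z": 0,"rx": 0,"ry": 0,"rz": 0,"hand": 1},
  {"x": 0,"y": 0,"z": 0,"rx": 0,"ry": 0,"rz": 0,"hand": 1},
  {"x": 0,"y": 0,"z": 0,"rx": 0,"ry": 0,"rz": 0,"hand": 1},
], newtons=20)

```text
time_s: 22.82
eef_pos: [441.7, 246.7, 5.8]
tool_rot: [-1.57, 0.0, 0.763]
ft_force: [-1.8, 0.7, 4.9]
gripper_width: 55.2
```

>>> servo_tool([
  {"x": 0,"y": -0.04,"z": 0,"rx": 0,"ry": 0,"rz": 0,"hand": 1},
  {"x": 0,"y": -0.08,"z": 0,"rx": 0,"ry": 0,"rz": 0,"hand": 1},
  {"x": 0,"y": -0.08,"z": 0,"rx": 0,"ry": 0,"rz": 0,"hand": 1},
])

```text
time_s: 23.07
eef_pos: [444.8, 249.3, 92.1]
tool_rot: [-1.57, -0.009, 0.765]
ft_force: [1.1, 0.8, -0.4]
gripper_width: 54.9
```

```bash
python3 - <<'E'
from h import *
s=env.state();print(s["time_s"],s["eef_pos"],s["tool_rot"],s["gripper_width"],s["ft_force"])
delta(536.3,-83.2,90,.184)
E
```

```text
23.0667 [444.79298569 249.3077876   92.13690216] [-1.57034761 -0.00916436  0.765032  ] 54.90844107576207 [ 1.13975352  0.78178309 -0.43038269]
d [-0.1643  0.0005 -0.3032] r [-0.18 33.29  0.5 ] rows 8.3 J6 -1.7
```

>>> servo_tool([
  {"x": -0.1643,"y": 0,"z": -0.3032,"rx": 0,"ry": 33.3,"rz": 0.5,"hand": 1},
  {"x": -0.1643,"y": 0,"z": -0.3032,"rx": 0,"ry": 33.3,"rz": 0.5,"hand": 1},
  {"x": -0.1643,"y": 0,"z": -0.3032,"rx": 0,"ry": 33.3,"rz": 0.5,"hand": 1},
  {"x": -0.1643,"y": 0,"z": -0.3032,"rx": 0,"ry": 33.3,"rz": 0.5,"hand": 1},
  {"x": -0.1643,"y": 0,"z": -0.3032,"rx": 0,"ry": 33.3,"rz": 0.5,"hand": 1},
  {"x": -0.1643,"y": 0,"z": -0.3032,"rx": 0,"ry": 33.3,"rz": 0.5,"hand": 1},
  {"x": -0.1643,"y": 0,"z": -0.3032,"rx": 0,"ry": 33.3,"rz": 0.5,"hand": 1},
  {"x": -0.1643,"y": 0,"z": -0.3032,"rx": 0,"ry": 33.3,"rz": 0.5,"hand": 1},
  {"x": -0.1643,"y": 0,"z": -0.3032,"rx": 0,"ry": 33.3,"rz": 0.5,"hand": 1},
  {"x": -0.1643,"y": 0,"z": -0.3032,"rx": 0,"ry": 33.3,"rz": 0.5,"hand": 1},
])

```text
time_s: 23.9
eef_pos: [536.2, -86.1, 89.9]
tool_rot: [-1.568, 0.002, 0.179]
ft_force: [-0.1, 0.4, -1.7]
gripper_width: 54.8
```

>>> servo_tool([
  {"x": 0,"y": 0,"z": 0,"rx": 0,"ry": 0,"rz": 0,"hand": 1},
])

```text
time_s: 23.98
eef_pos: [535.8, -86.8, 89.4]
tool_rot: [-1.568, 0.003, 0.177]
ft_force: [-0.4, 0.5, -2.0]
gripper_width: 55.0
```

```bash
python3 - <<'E'
from h import *
s=env.state();print(s["time_s"],s["eef_pos"],s["tool_rot"],s["gripper_width"],s["ft_force"])
delta(536.3,-83.2,6.3,.184)
E
```

```text
23.9833 [535.83184459 -86.76222626  89.39203671] [-1.56764339  0.0025689   0.1772796 ] 54.97257971970931 [-0.40293969  0.45187672 -1.95197773]
d [0.0013 0.0831 0.0032] r [-0.18 -0.39 -0.15] rows 2.0 J6 -1.59
```

>>> servo_tool([
  {"x": 0.001,"y": 0.03,"z": 0.0033,"rx": -0.2,"ry": -0.4,"rz": -0.1,"hand": 1},
  {"x": 0.001,"y": 0.06,"z": 0.0033,"rx": -0.2,"ry": -0.4,"rz": -0.1,"hand": 1},
  {"x": 0.001,"y": 0.077,"z": 0.0033,"rx": -0.2,"ry": -0.4,"rz": -0.1,"hand": 1},
  {"x": 0.001,"y": 0.082,"z": 0.0033,"rx": -0.2,"ry": -0.4,"rz": -0.1,"hand": 1},
  {"x": 0.001,"y": 0.083,"z": 0.0033,"rx": -0.2,"ry": -0.4,"rz": -0.1,"hand": 1},
  {"x": 0.001,"y": 0.083,"z": 0.0033,"rx": -0.2,"ry": -0.4,"rz": -0.1,"hand": 1},
  {"x": 0.001,"y": 0.083,"z": 0.0033,"rx": -0.2,"ry": -0.4,"rz": -0.1,"hand": 1},
])

```text
time_s: 24.57
eef_pos: [536.4, -82.3, 6.9]
tool_rot: [-1.571, 0.0, 0.186]
ft_force: [0.5, -0.6, -1.6]
gripper_width: 55.2
```

>>> servo_tool([
  {"x": 0,"y": 0,"z": 0,"rx": 0,"ry": 0,"rz": 0,"hand": 0.35},
  {"x": 0,"y": 0,"z": 0,"rx": 0,"ry": 0,"rz": 0,"hand": 0.2},
  {"x": 0,"y": 0,"z": 0,"rx": 0,"ry": 0,"rz": 0,"hand": 0},
  {"x": 0,"y": 0,"z": 0,"rx": 0,"ry": 0,"rz": 0,"hand": 0},
  {"x": 0,"y": 0,"z": 0,"rx": 0,"ry": 0,"rz": 0,"hand": 0},
  {"x": 0,"y": -0.04,"z": 0,"rx": 0,"ry": 0,"rz": 0,"hand": 0},
  {"x": 0,"y": -0.08,"z": 0,"rx": 0,"ry": 0,"rz": 0,"hand": 0},
  {"x": 0,"y": -0.12,"z": 0,"rx": 0,"ry": 0,"rz": 0,"hand": 0},
  {"x": 0,"y": -0.16,"z": 0,"rx": 0,"ry": 0,"rz": 0,"hand": 0},
  {"x": 0,"y": -0.2,"z": 0,"rx": 0,"ry": 0,"rz": 0,"hand": 0},
])

```text
time_s: 25.4
eef_pos: [535.9, -82.4, 209.2]
tool_rot: [-1.571, -0.0, 0.185]
ft_force: [1.7, 0.6, -0.5]
gripper_width: 87.3
```

>>> servo_tool([
  {"x": 0.04,"y": -0.04,"z": 0,"rx": 0,"ry": 0,"rz": 0,"hand": 0},
  {"x": 0.08,"y": -0.08,"z": 0,"rx": 0,"ry": 0,"rz": 0,"hand": 0},
  {"x": 0.1,"y": -0.12,"z": 0,"rx": 0,"ry": 0,"rz": 0,"hand": 0},
  {"x": 0.12,"y": -0.15,"z": 0,"rx": 0,"ry": 0,"rz": 0,"hand": 0},
  {"x": 0.12,"y": -0.15,"z": 0,"rx": 0,"ry": 0,"rz": 0,"hand": 0},
  {"x": 0.12,"y": -0.15,"z": 0,"rx": 0,"ry": 0,"rz": 0,"hand": 0},
  {"x": 0.12,"y": -0.15,"z": 0,"rx": 0,"ry": 0,"rz": 0,"hand": 0},
])

```text
time_s: 25.98
eef_pos: [654.7, -60.1, 359.8]
tool_rot: [-1.571, -0.002, 0.185]
ft_force: [0.0, -0.0, -0.5]
gripper_width: 87.6
```

```bash
python3 - <<'E'
from h import *
s=env.state();print(s["time_s"],s["eef_pos"],s["tool_rot"],s["gripper_width"],s["ft_force"])
c=capture("wrist");save(c,"w7",scale=1.5);W=cloud(c)
def L(n,p):
    dx,dy=p[0]-632.6,p[1]+65.3;a=.184;print(n,"valve X %.1f Y %.1f"%(np.cos(a)*dx+np.sin(a)*dy,-np.sin(a)*dx+np.cos(a)*dy))
for n,x,y,z0,z1,rad,r in [("tin",536,-83,25,36,36,28),("coupling",653,-177.5,28,36.5,36,29),("gasket",653,-177.5,37.5,46,32,25),("large",614.3,39.3,60,72,28,19),("small",599.3,113.5,46,58,24,13.5)]:
    try: L(n,circ(W,x,y,z0,z1,rad,r))
    except Exception as e: print(n,"not seen")
E
```

```text
25.9833 [654.68176953 -60.05272781 359.755873  ] [-1.5709483  -0.00174934  0.18519802] 87.61056900923384 [ 0.01431416 -0.04955278 -0.49912229]
  circ n=1251 c=(535.9,-81.6) r=28.3 (exp 28) mean=[535.8 -81.8  30.1]
tin valve X -98.0 Y 1.6
  circ n=317 c=(653.7,-176.3) r=28.8 (exp 29) mean=[ 649.8 -173.8   33.3]
coupling valve X 0.4 Y -113.0
  circ n=344 c=(654.3,-176.4) r=24.8 (exp 25) mean=[ 653.7 -176.4   39.6]
gasket valve X 1.0 Y -113.2
  circ n=564 c=(614.5,39.2) r=18.9 (exp 19) mean=[614.3  38.7  65.9]
large valve X 1.3 Y 106.1
  circ n=277 c=(599.9,113.2) r=13.4 (exp 13.5) mean=[599.8 112.3  51.8]
small valve X 0.5 Y 181.4
```

View pics/w7.png

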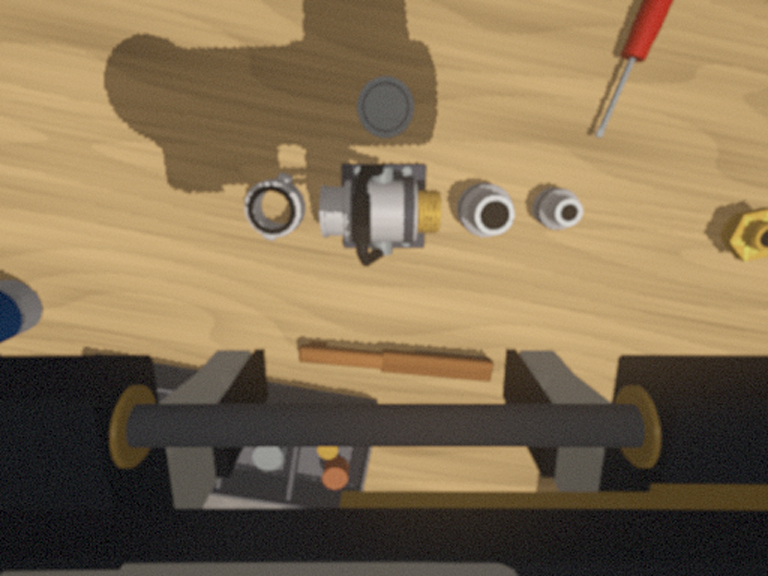

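```bash
python3 -c "
from workcell import env
print(env.job_done())"
```

```text
the job is handed in; nothing more can be done
None
```

All five parts are laid out around the valve as asked, and I handed the job in at about 26 s of the 136 s allowed.

The last wrist-camera check, taken with the arm clear of everything, showed all parts upright:

| Part | Clear gap | Offset |
|---|---|---|
| Coupling | about 24 mm off the plain inlet | 0.4 mm off the valve axis |
| Large tip | about 24 mm off the brass outlet | 1.3 mm off the axis |
| Small tip | about 27 mm beyond the large tip | 0.5 mm off the axis |
| Gasket | flat on the coupling | within 1 mm of its centre |
| Grease tin | 25 mm in front of the cradle plate | 1.6 mm off the valve's middle |

- **Known deviation:** the gap between the two tips is about 2 mm wider than asked. I left it because the task says about 25 mm.
- **Agreement of readings:** two readings of the coupling differed by about 1.5 mm, which is within the camera calibration of about 2 mm. No check failed.
- **Bystanders:** I never touched the reducer, spanner, screwdriver or wire brush. I did not re-measure their positions, and the spanner was outside the last picture.

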